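Hold the winder's tension selector at the third click

ROBOT

A 6-joint arm with a two-finger parallel gripper is mounted at the origin on the work surface. World frame = base frame: x ahead of the robot, y to its left, z up, the work surface at z = 0. Lengths are in m, angles in degrees, forces in N, time in s.
With the tool pointing down it reaches from about 0.4 to 0.825 m from the base axis. Payload 7 kg.
Tool frame: the origin (TCP) lies on the centre line of the jaws, within the pads' length; the fingertips stand r.nose_length ahead of it and the grasp point (between the pads) lies 2 mm behind it (r.nose_length is the distance from the TCP to the fingertips, in m); z points along the fingers, y is the direction in which the jaws open and shut (so a half turn about z gives the same grasp; the last joint's range is limited). The gripper opens to 88 mm and grips with 3 to 60 N. Pads are 19 mm wide; open, the fingers measure 130 mm over their backs; the gripper's body (78 mm by 193 mm) begins 47 mm behind the grasp point.
Start: joints at [80.163, 20.546, 0.682, 0, -70.136, -16.507], TCP at [0.3, 0.605, 0.244] pointing down, gripper open.
Joint ranges: [-176.03, 176.03], [-82.01, 121.73], [-58.28, 71.71], [-173.87, 95.51], [-174.79, -0.11], [-173.66, 173.66]. Speed limits (degrees/s): [136.94, 136.94, 172.46, 180, 180, 180].

INTERFACE

Orientations are given as [roll, pitch, yaw] about the fixed x, y, z axes, in that order (R = Rz(yaw) Ry(pitch) Rx(roll)).
In Python, from plant import r gives the robot as it stands.
- The arm moves only by the tool apply_moves, never from a script. Its argument "targets" is a list of rows, each a list of 3 entries, a list of its own where there are three numbers: the shift along the tool's x, y, z scaled (see below), then the turn, a rotation vector about the tool's x, y, z scaled (see below), then the finger opening in mm, from 0 to 87.6. A call has 1 to 5 rows; each row shifts and turns the pose as measured when the row begins, along the tool's axes as they then stand; what a row does not reach is not made up. The controller multiplies each number of a shift by 0.04 m and each number of a turn by 8 degrees. A row lasts 1/10 s, in which the tool goes at most 50 mm and 8.59 degrees, less where a joint would pass 70% of its speed; a pose out of reach is approached as far as the arm can. A call with a number of a shift or a turn outside -1 to 1 is refused whole. A call with a gripper value outside its range is refused whole. The fingers move at their own pace and stop on an object; "squeeze" is the grip in N (left out, the last holds). Time passes only in rows, so rows that do not move let the fingers close. It gives the time, the measured TCP pose, the force and the opening at its end, in the units of the state.
- r.get_state(): the state, without advancing time (a new reading comes with each control period).
- r.capture(name): name is "side" or "top"; returns a dict with "img" (480x640x3 uint8, blue, green, red), "z_map" (480x640 float32, m along the optical axis (not along the pixel's ray), 0 where there is no reading), "fx", "fy", "cx", "cy" (pixels), "camera_from_world" (4x4, takes a point from world to camera coordinates). Camera axes: x right, y up, looking along -z (the intrinsics and any distortion apply to the point x, -y, -z); pixel columns grow to the right and rows downward; lengths in m; the calibration is good to about 2 mm. A picture is of the moment at which its call begins.
- r.close_job(): hands the job in, once; it reports no verdict.
The state is a dict: "time_s": time; "joints": joint angles; "qd": joint speeds; "joint_torque": joint torques, N m; "tcp_pos": TCP position; "eef_rot": TCP orientation; "contact_force": force on the tool from outside, world axes, zero at the start; "moment": the same for the moment, N m; "gripper_width": finger opening in m.
Only numpy, scipy, OpenCV 4.12 (cv2) and the standard library are available. Lean on these libraries where they do the work, as an engineer would, in place of code of your own. Each camera call takes 0.05 s, during which the arm holds its last target.

TASK

Swing the latch lever of the thread winder clear of the clear cover, open the cover until it stands upright, then grip the tension selector inside and turn it clockwise from home, counting the clicks, to the third stop and not on to the fourth. It springs back if let go, so finish still gripping it at the third stop; leave the other things on the table where they are.

Things in the scene. Friction and masses are not known exactly. Their poses are not given: they have to be found in the camera images.
- winder: the white thread winder, fixed to the table. Origin on the table under the centre of its main housing, an open-topped box 160 (x) x 170 (y) x 70 mm high with 5 mm walls and a 5 mm floor; x points to its back, where the cover is hinged, z up. A low block with a bobbin spindle, up to 95 mm high, is joined to its -y side (y -85 to -165 mm); the latch post stands at its +y side. When the cover is open the selector can be reached from above
- latch (a joint): angle of the latch lever (rad): 0 = lying across the cover along the winder's -y and blocking it, grows as it swings clockwise seen from above; 1.7 = its stop, lever pointing to the front (-x of the winder), clear of the cover (from about 1.25 on it no longer blocks it). It starts between 0 and 0.3. Light friction (0.04 N m), stays where it is left
- latch_peg (a point): grip point on the lever's upright round aluminium peg, 50 mm from the pivot; the peg is 12 mm thick, its top 12 mm above this point (121 mm above the table), and it rises from the flat lever (16 mm wide, top 85 mm above the table) 24 mm below this point
- latch_pivot (a point): the vertical axis of the latch lever, at the top of its post (79 mm above the table), 50 mm ahead of and 104 mm to the +y side of the winder's origin
- cover (a joint): angle of the clear cover (rad): 0 = shut, grows as its front edge rises, 1.57 = upright, stop at 1.75. Stiff hinge (0.25 N m) that stays where it is left, 0.2 kg; the latch lever blocks it until swung clear
- cover_pull (a point): middle of the cover's round pull bar, 10 mm thick, 70 mm long along the winder's y, 38 mm ahead of the cover's front edge in the cover's plane (33 mm free gap) and 198 mm from the hinge; 73.5 mm above the table when shut
- cover_hinge (a point): the cover's hinge axis, along the winder's y, at the back rim, 70.5 mm above the table and 80 mm behind the winder's origin; the cover is 160 x 170 x 6 mm
- selector (a joint): angle of the tension selector (rad): 0 = home, where it starts; grows clockwise seen from above. A stop with a click every 24 degrees (0.419 rad): the third is at 1.257; end at 2.094. A return spring (0.2 N m at home, 0.25 at the third stop) turns it home when let go; just past each stop the next ridge adds about 0.07 N m, which fades away before the next stop. Grip it with 40 N or more
- selector_grip: the selector's black grip bar inside the housing, 46 long, 14 thick, 34 mm high; origin on the turning axis at the centre of its underside, 28 mm above the table; x along the bar, metal pointer mark at its -x end. Below it a 64 mm disc; six steel studs mark home and the five stops; 60 mm free room all round. Axis within 14 mm of the housing's middle, home within 20 degrees of the winder's direction
- scissors: closed fabric scissors, steel blades and black rings, about 180 x 80 x 10 mm, lying flat; origin under the pivot; bystander
- pin_tin: round aluminium pin tin, 64 mm across, 24 mm high; origin at the centre of its underside; bystander
- reel_a: green thread reel standing on end, 32 mm across, 54 mm high; origin at the centre of its underside; bystander
- reel_b: orange thread reel, same size and origin as reel_a; bystander
- tumbler: drinking glass, 66 mm across, 110 mm high; origin at the centre of its underside; bystander
- tape_case: white round tape-measure case, 52 mm across, 16 mm high; origin at the centre of its underside; bystander

How it is judged:
By the outcome, as a careful person would: the job done as asked, in the order asked, and still so for the second after the job is handed in, while the arm keeps its last pose, push and grip.
It also fails if it takes over 72 s, if anything falls off the work surface, if the arm or the gripper's body presses on something with over 40 N, if the wrist force passes 120 N, or if a joint passes its speed limit or range.

## Working session

There is one attempt and no reset: what is moved stays moved. The work goes in short steps, Python scripts to look and compute and a tool call to move; the robot and the scene stay as the last step left them, time stands still between calls to the robot, and variables do not carry over. Pictures are saved under pics/ and viewed, and the job is handed in when it is done.

Besides the shell and the picture viewer there is one more tool, called as a command line: name --argument value ..., lists and objects as JSON in quotes. apply_moves: Moves the arm, as the interface text tells. Its arguments: {"type":"object","properties":{"targets":{"type":"array","items":{"type":"array"}},"squeeze":{"type":"number"}},"required":["targets"]}

```bash
ls -la; mkdir -p pics; python3 - <<'E'
from plant import r
import cv2,numpy as np
print(r.nose_length); print(r.get_state())
for n in("side","top"):
    c=r.capture(n); cv2.imwrite(f"pics/{n}0.png",c["img"]); np.savez(f"{n}0.npz",**c)
    print(n,c["fx"],c["fy"],c["cx"],c["cy"],c["camera_from_world"],c.keys())
E
```

```text
total 12
drwxr-xr-x  3 agent agent 4096 Dec  6 19:30 .
drwxr-xr-x 23 root  root  4096 Dec  6 19:30 ..
drwxr-xr-x  2 agent agent 4096 Dec  6 19:30 pics
0.017
{'time_s': 0.0, 'joints': array([ 8.01617602e+01,  2.05917712e+01,  6.32987006e-01, -1.97018318e-02,
       -7.01358630e+01, -1.65052225e+01]), 'qd': array([-0.04646023, -0.04761251,  0.0341855 ,  0.00893196,  0.04213024,
        0.02758163]), 'joint_torque': array([-1.52482065e-03, -5.82712448e+01,  2.93063629e+01,  6.99763566e+00,
        6.81553240e-03, -1.59062547e-04]), 'tcp_pos': array([0.29936815, 0.60446056, 0.24261421]), 'eef_rot': array([ 1.79903991e+02, -9.13439985e-03, -2.63501644e+01]), 'contact_force': array([-0.31832377,  0.59726802, -0.14248805]), 'moment': array([ 0.02067759, -0.00543739,  0.04059376]), 'gripper_width': 0.08768343472258394}
side 516.8766883797703 516.8766883797703 329.08610830306185 240.61221577332054 [[ 0.98666775 -0.16256501  0.00770556 -0.52658432]
 [ 0.10304393  0.66065771  0.74358143 -0.12763627]
 [-0.12597106 -0.7328738   0.66860099 -1.19734013]
 [ 0.          0.          0.          1.        ]] dict_keys(['img', 'z_map', 'fx', 'fy', 'cx', 'cy', 'camera_from_world'])
top 437.548603944769 437.548603944769 323.10128764256325 232.84884027805978 [[ 0.02823345 -0.9995817  -0.00626882  0.00739502]
 [ 0.97537142  0.02617611  0.21901004 -0.52493765]
 [-0.21875433 -0.01229783  0.97570247 -1.07270302]
 [ 0.          0.          0.          1.        ]] dict_keys(['img', 'z_map', 'fx', 'fy', 'cx', 'cy', 'camera_from_world'])
```

View pics/side0.png

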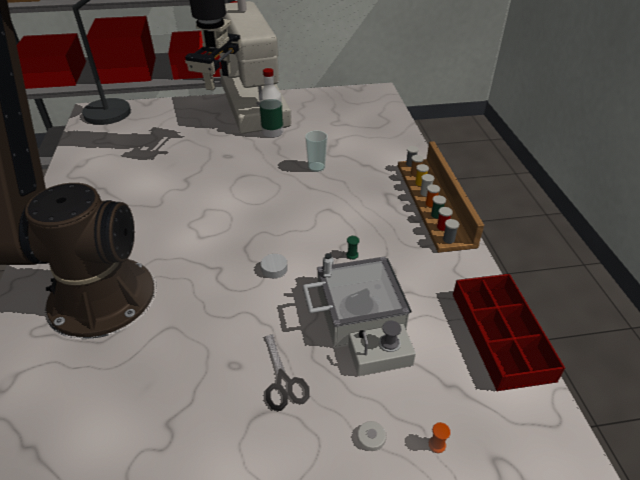

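View pics/top0.png

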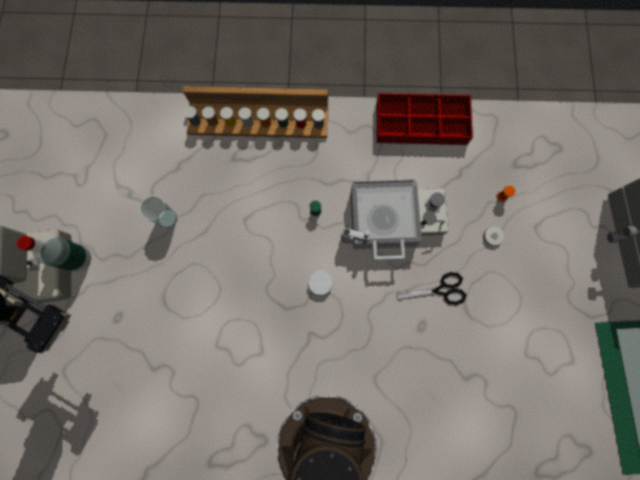

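```bash
cat > h.py <<'E'
import numpy as np,cv2
def load(n): return dict(np.load(n))
def cam(c):
    M=c["camera_from_world"];R=M[:3,:3];t=M[:3,3];return R,t,-R.T@t
def ray(c,u,v):
    R,t,o=cam(c)
    d=np.array([(u-c["cx"])/c["fx"],-(v-c["cy"])/c["fy"],-1.0]); return o,R.T@d
def onz(c,u,v,z):
    o,d=ray(c,u,v); return o+d*(z-o[2])/d[2]
def tri(c1,p1,c2,p2):
    o1,d1=ray(c1,*p1);o2,d2=ray(c2,*p2)
    A=np.stack([d1,-d2],1);s=np.linalg.lstsq(A,o2-o1,rcond=None)[0]
    a=o1+s[0]*d1;b=o2+s[1]*d2;return (a+b)/2,np.linalg.norm(a-b)
def proj(c,p):
    R,t,o=cam(c);q=R@np.asarray(p)+t
    return c["cx"]+c["fx"]*q[0]/-q[2],c["cy"]-c["fy"]*q[1]/-q[2]
def crop(c,x0,x1,y0,y1,k,fn):
    cv2.imwrite(fn,cv2.resize(c["img"][y0:y1,x0:x1],None,fx=k,fy=k,interpolation=cv2.INTER_CUBIC))
E
python3 - <<'E'
from h import *
t=load("top0.npz");s=load("side0.npz")
crop(t,330,460,170,270,6,"pics/t0z.png");crop(s,290,420,235,375,4,"pics/s0z.png")
E
```

```text
(no output)
```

View pics/t0z.png

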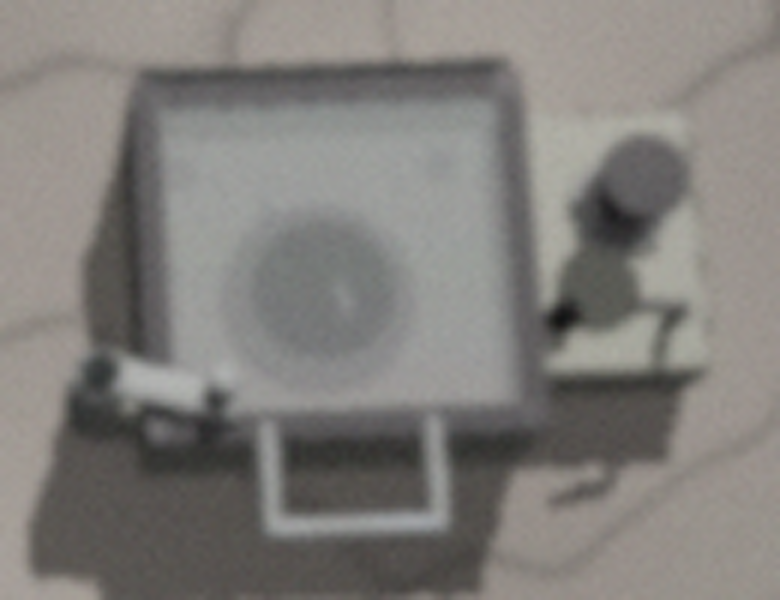

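View pics/s0z.png

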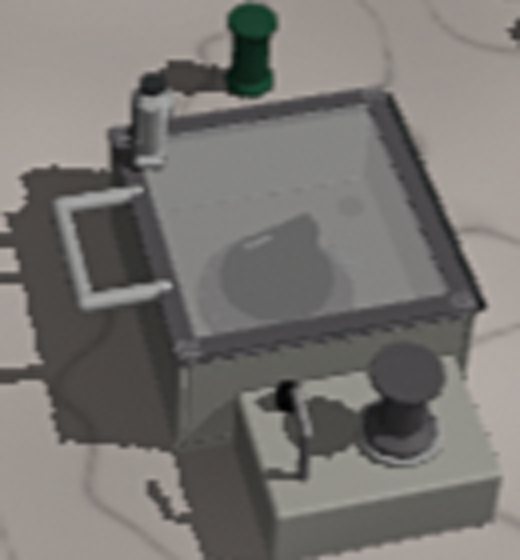

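```bash
cat >> h.py <<'E'
T=lambda u,v:(330+u/6-.42,170+v/6-.42)
S=lambda u,v:(290+u/4-.38,235+v/4-.38)
E
python3 - <<'E'
from h import *
t=load("top0.npz");s=load("side0.npz")
print(cam(t)[2],cam(s)[2])
for n,a,b in [("barL",(268,528),(65,205)),("barR",(450,522),(88,303)),("BL",(138,75),(378,93)),("BR",(513,65),(483,303)),("FR",(548,428),(187,350))]:
    p,e=tri(t,T(*a),s,S(*b));print(n,p.round(4),round(e,4),onz(t,*T(*a),.0735).round(4),onz(s,*S(*b),.0735).round(4))
E
```

```text
[0.27714197 0.00794083 1.16165195] [ 0.3818857  -0.87877951  0.89950838]
barL [ 0.4626 -0.1089  0.071 ] 0.0026 [ 0.4608 -0.1087  0.0735] [ 0.4636 -0.111   0.0735]
barR [ 0.4655 -0.1844  0.0766] 0.0012 [ 0.4655 -0.1849  0.0735] [ 0.4664 -0.1816  0.0735]
BL [ 0.656  -0.0515  0.0743] 0.0056 [ 0.6592 -0.0516  0.0735] [ 0.6533 -0.0517  0.0735]
BR [ 0.6684 -0.2147  0.0745] 0.0013 [ 0.6681 -0.2149  0.0735] [ 0.6694 -0.2137  0.0735]
FR [ 0.5083 -0.2255  0.0793] 0.0053 [ 0.5068 -0.2268  0.0735] [ 0.5118 -0.2203  0.0735]
```

```bash
python3 - <<'E'
from h import *
from scipy.optimize import least_squares
t=load("top0.npz");s=load("side0.npz")
P=[((-.118,.037,.0735),(268,528),(65,205)),((-.118,-.037,.0735),(450,522),(88,303)),((.08,.085,.0735),(138,75),(378,93)),((.08,-.085,.0735),(513,65),(483,303)),((-.08,-.085,.0735),(548,428),(187,350))]
def W(p,q):
    c,n=np.cos(p[2]),np.sin(p[2]);return np.array([p[0]+c*q[0]-n*q[1],p[1]+n*q[0]+c*q[1],q[2]])
def f(p):
    o=[]
    for q,a,b in P:
        o+=list(np.subtract(proj(t,W(p,q)),T(*a)))+list(np.subtract(proj(s,W(p,q)),S(*b)))
    return np.array(o)
k=least_squares(f,[.58,-.14,.06],loss='soft_l1');p=k.x;print(p,np.degrees(p[2]));print(f(p).round(1).reshape(-1,4))
np.save("win.npy",p)
# project pivot, and peg at angles
for nm,q in [("piv",(-.05,.104,.085)),("pivpost",(-.05,.104,0))]+[("peg%.1f"%a,(-.05-.05*np.sin(a),.104-.05*np.cos(a),.121)) for a in (0,.15,.3)]:
    w=W(p,q);a=np.subtract(proj(t,w),(330,170))*6;b=np.subtract(proj(s,w),(290,235))*4;print(nm,w.round(3),a.round(),b.round())
E
```

```text
[ 0.58230644 -0.13723788  0.07244192] 4.15061637905188
[[ 0.1 -0.4 -0.9 -0.6]
 [-0.9 -0.7  0.5  0.3]
 [-1.9  1.1  0.6 -1.6]
 [ 0.5 -0.1 -0.2  1. ]
 [ 0.4 -0.7 -0.9  3.1]]
piv [ 0.525 -0.037  0.085] [ 98. 366.] [153.  84.]
pivpost [ 0.525 -0.037  0.   ] [ 90. 408.] [152. 186.]
peg0.0 [ 0.529 -0.087  0.121] [225. 341.] [175.  98.]
peg0.1 [ 0.521 -0.087  0.121] [225. 359.] [161.  99.]
peg0.3 [ 0.514 -0.086  0.121] [222. 376.] [147.  99.]
```

```bash
python3 - <<'E'
from h import *
t=load("top0.npz");s=load("side0.npz")
crop(t,0,110,200,460,3,"pics/tg.png");crop(s,150,310,0,140,5,"pics/sg.png")
for n,c in(("t",t),("s",s)):
    z=c["z_map"];v,u=np.mgrid[:480,:640]
    R,tt,o=cam(c)
    d=np.stack([(u-c["cx"])/c["fx"],-(v-c["cy"])/c["fy"],-np.ones_like(u)],-1)*z[...,None]
    w=d@R+o
    P=np.array([.3,.605,.244]);a=np.radians(-26.35)
    y=np.array([np.sin(a),-np.cos(a),0]);x=np.array([np.cos(a),np.sin(a),0])
    q=w-P
    L=np.stack([q@x,q@y,-q[...,2]],-1)
    m=(z>0)&(np.abs(L[...,0])<.15)&(np.abs(L[...,1])<.2)&(L[...,2]<.03)&(L[...,2]>-.3)
    l=L[m]
    for a0 in np.arange(-.26,.03,.02):
        k=l[(l[:,2]>=a0)&(l[:,2]<a0+.02)]
        if len(k): print(n,round(a0,2),len(k),k.min(0).round(3),k.max(0).round(3))
# bystander reel etc
E
```

```text
t -0.18 1 [ 0.014  0.037 -0.16 ] [ 0.014  0.037 -0.16 ]
t -0.16 172 [-0.002  0.    -0.159] [ 0.04  0.04 -0.14]
t -0.14 33 [ 0.013  0.003 -0.14 ] [ 0.039  0.02  -0.12 ]
t -0.12 206 [-0.021 -0.006 -0.12 ] [ 0.027  0.02  -0.1  ]
t -0.1 1378 [-0.038 -0.046 -0.1  ] [ 0.04   0.099 -0.08 ]
t -0.08 578 [-0.038 -0.072 -0.08 ] [ 0.04   0.097 -0.06 ]
t -0.06 177 [-0.038 -0.083 -0.06 ] [ 0.04   0.092 -0.047]
t -0.04 7 [ 0.011 -0.058 -0.026] [ 0.012 -0.046 -0.02 ]
t -0.02 35 [ 0.007 -0.18  -0.019] [ 0.109 -0.041 -0.   ]
t -0.0 393 [-0.01  -0.186  0.   ] [0.116 0.063 0.02 ]
t 0.02 353 [ 0.021 -0.185  0.02 ] [ 0.119 -0.114  0.03 ]
s -0.24 41 [-0.017  0.024 -0.225] [ 0.042  0.05  -0.22 ]
s -0.22 269 [-0.036 -0.019 -0.22 ] [ 0.049  0.052 -0.2  ]
s -0.2 276 [-0.038 -0.014 -0.2  ] [ 0.049  0.052 -0.18 ]
s -0.18 149 [-0.035 -0.017 -0.18 ] [ 0.049  0.05  -0.16 ]
s -0.16 249 [-0.038 -0.047 -0.16 ] [ 0.044  0.043 -0.14 ]
s -0.14 153 [-0.038 -0.048 -0.14 ] [ 0.042  0.022 -0.12 ]
s -0.12 186 [-0.021 -0.051 -0.12 ] [ 0.03   0.023 -0.1  ]
s -0.1 594 [-0.037 -0.094 -0.1  ] [ 0.045  0.104 -0.08 ]
s -0.08 667 [-0.039 -0.2   -0.08 ] [ 0.104  0.101 -0.06 ]
s -0.06 473 [-0.039 -0.2   -0.06 ] [ 0.115  0.095 -0.04 ]
s -0.04 354 [-0.011 -0.195 -0.04 ] [ 0.115  0.072 -0.02 ]
s -0.02 376 [-0.01  -0.195 -0.02 ] [ 0.115  0.069 -0.   ]
s -0.0 359 [-0.022 -0.19   0.   ] [0.117 0.066 0.02 ]
s 0.02 175 [-0.011 -0.183  0.02 ] [ 0.12  -0.113  0.03 ]
```

View pics/sg.png

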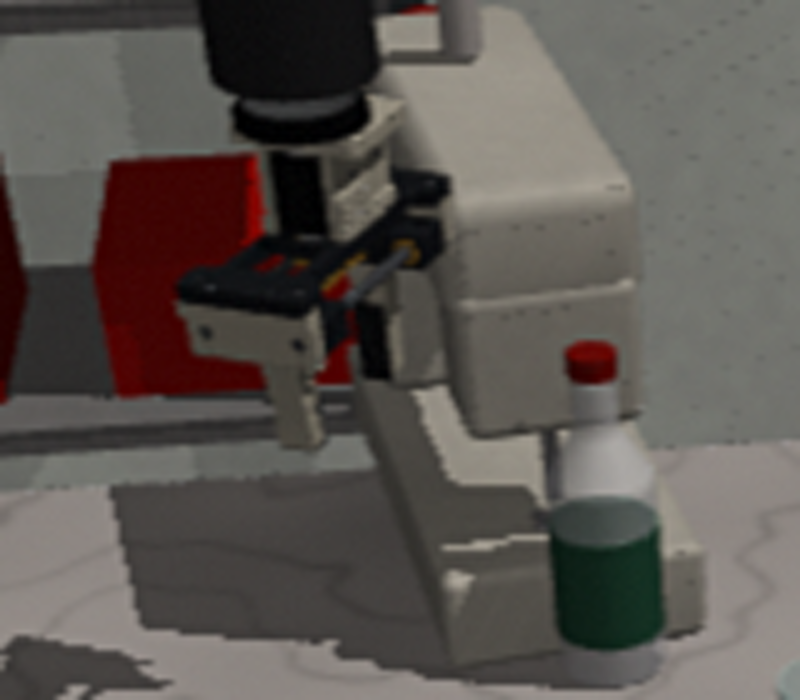

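View pics/tg.png

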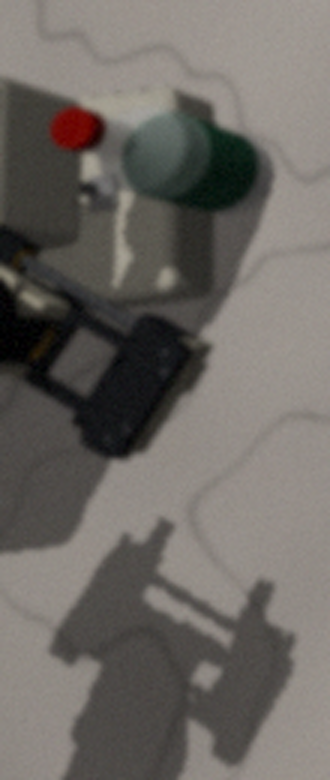

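```bash
cat >> h.py <<'E'
from scipy.spatial.transform import Rotation as Ro
def W(q,p=None):
    if p is None:p=np.load("win.npy")
    c,n=np.cos(p[2]),np.sin(p[2]);return np.array([p[0]+c*q[0]-n*q[1],p[1]+n*q[0]+c*q[1],q[2]])
def go(pos,rpy=None):
    from plant import r
    s=r.get_state();R=Ro.from_euler('xyz',s["eef_rot"],degrees=True)
    d=R.inv().apply(np.asarray(pos)-s["tcp_pos"])/.04
    print("t",round(s["time_s"],2),"tcp",s["tcp_pos"].round(4),"rot",s["eef_rot"].round(2),"F",s["contact_force"].round(1),"w",round(s["gripper_width"],4))
    print("shift units",d.round(2),"max",abs(d).max().round(2))
    if rpy is not None:
        print("turn units",((R.inv()*Ro.from_euler('xyz',rpy,degrees=True)).as_rotvec(degrees=True)/8).round(2))
E
python3 - <<'E'
from h import *
go([.514,-.086,.21],[180,0,-85.85])
t=load("top0.npz");s=load("side0.npz")
print(onz(t,315,208,.054))
E
```

```text
t 0.1 tcp [0.2994 0.6045 0.2427] rot [ 1.7992e+02 -1.0000e-02 -2.6350e+01] F [ 0.4 -1.1 -0.5] w 0.0876
shift units [12.47 13.09  0.84] max 13.09
turn units [ 0.01 -0.01  7.44]
[0.59181833 0.04507747 0.054     ]
```

apply_moves --targets '[[[0.4, 0.85, 0], [0, 0, 0], 20], [[0.4, 0.85, 0], [0, 0, 0], 20], [[0.4, 0.85, 0], [0, 0, 0], 20], [[0.4, 0.85, 0], [0, 0, 0], 20], [[0.4, 0.85, 0], [0, 0, 0], 20]]' --squeeze 10

```text
time_s: 0.6
tcp_pos: [0.2946, 0.4128, 0.2379]
eef_rot: [179.5, -0.1, -26.2]
contact_force: [0.2, 0.6, 0.2]
gripper_width: 0.0532
```

apply_moves --targets '[[[0.8, 0.8, 0], [0, 0, 0], 20], [[0.8, 0.8, 0], [0, 0, 0], 20], [[0.8, 0.8, 0], [0, 0, 0], 20], [[0.8, 0.8, 0], [0, 0, 0], 20], [[0.8, 0.8, 0], [0, 0, 0], 20]]'

```text
time_s: 1.1
tcp_pos: [0.3665, 0.1897, 0.239]
eef_rot: [179.5, -0.1, -25.9]
contact_force: [0.4, -0.0, 0.2]
gripper_width: 0.0208
```

```bash
python3 - <<'E'
from h import *
from plant import r
go([.514,-.086,.21],[180,0,-85.85])
for n in("side","top"):
    c=r.capture(n); cv2.imwrite(f"pics/{n}1.png",c["img"]); np.savez(f"{n}1.npz",**c)
    st=r.get_state();P=st["tcp_pos"];a=np.radians(st["eef_rot"][2])
    z=c["z_map"];v,u=np.mgrid[:480,:640]
    R,tt,o=cam(c)
    w=(np.stack([(u-c["cx"])/c["fx"],-(v-c["cy"])/c["fy"],-np.ones_like(u)],-1)*z[...,None])@R+o
    y=np.array([np.sin(a),-np.cos(a),0]);x=np.array([np.cos(a),np.sin(a),0])
    q=w-P
    L=np.stack([q@x,q@y,-q[...,2]],-1)
    m=(z>0)&(np.abs(L[...,0])<.15)&(np.abs(L[...,1])<.2)&(L[...,2]<.03)&(L[...,2]>-.3)
    l=L[m]
    for a0 in np.arange(-.26,.03,.02):
        k=l[(l[:,2]>=a0)&(l[:,2]<a0+.02)]
        if len(k): print(n,round(a0,2),len(k),k.min(0).round(3),k.max(0).round(3))
E
```

```text
t 1.1 tcp [0.3665 0.1897 0.239 ] rot [ 1.7948e+02 -7.0000e-02 -2.5930e+01] F [ 0.4 -0.   0.2] w 0.0208
shift units [6.33 4.58 0.77] max 6.33
turn units [ 0.05 -0.04  7.49]
side -0.26 450 [-0.039 -0.026 -0.26 ] [ 0.046  0.043 -0.24 ]
side -0.24 435 [-0.04  -0.024 -0.24 ] [ 0.046  0.043 -0.22 ]
side -0.22 422 [-0.042 -0.02  -0.22 ] [ 0.046  0.044 -0.2  ]
side -0.2 391 [-0.042 -0.025 -0.2  ] [ 0.046  0.044 -0.18 ]
side -0.18 180 [-0.032 -0.022 -0.18 ] [ 0.045  0.043 -0.16 ]
side -0.16 348 [-0.038 -0.055 -0.16 ] [ 0.039  0.035 -0.14 ]
side -0.14 185 [-0.033 -0.051 -0.14 ] [ 0.038  0.015 -0.12 ]
side -0.12 268 [-0.024 -0.053 -0.12 ] [ 0.027  0.016 -0.1  ]
side -0.1 955 [-0.041 -0.105 -0.1  ] [ 0.039  0.096 -0.08 ]
side -0.08 659 [-0.04  -0.097 -0.08 ] [ 0.04   0.093 -0.06 ]
side -0.06 224 [-0.041 -0.093 -0.06 ] [ 0.039  0.088 -0.049]
side -0.04 11 [ 0.009  0.011 -0.032] [ 0.011  0.02  -0.021]
side -0.02 95 [-0.011 -0.031 -0.019] [ 0.012  0.025 -0.   ]
side -0.0 93 [-0.012 -0.029  0.001] [0.012 0.025 0.019]
top -0.26 155 [-0.04   0.016 -0.26 ] [ 0.044  0.046 -0.24 ]
top -0.24 150 [-0.042  0.015 -0.24 ] [ 0.044  0.046 -0.22 ]
top -0.22 135 [-0.042  0.014 -0.22 ] [ 0.043  0.047 -0.2  ]
top -0.2 127 [-0.042  0.014 -0.2  ] [ 0.045  0.047 -0.18 ]
top -0.18 18 [-0.033  0.017 -0.18 ] [ 0.045  0.046 -0.176]
top -0.1 862 [-0.037  0.024 -0.097] [ 0.041  0.098 -0.08 ]
top -0.08 498 [-0.037  0.016 -0.08 ] [ 0.041  0.096 -0.06 ]
top -0.06 26 [-0.035  0.046 -0.059] [ 0.04   0.047 -0.047]
```

```bash
python3 - <<'E'
from h import *
t=load("top0.npz");s=load("side0.npz")
def enh(c,x0,x1,y0,y1,k,fn):
    g=c["img"][y0:y1,x0:x1].astype(float);lo,hi=np.percentile(g,2),np.percentile(g,90)
    g=np.clip((g-lo)/(hi-lo)*255,0,255).astype(np.uint8)
    cv2.imwrite(fn,cv2.resize(g,None,fx=k,fy=k,interpolation=cv2.INTER_CUBIC))
enh(t,355,415,190,240,12,"pics/t0e.png");enh(s,335,390,275,325,12,"pics/s0e.png")
for q in[(0,0,.028),(0,0,.062),(0,0,0.005)]:
    w=W(q);print(q,w.round(4),(np.subtract(proj(t,w),(355,190))*12).round(),(np.subtract(proj(s,w),(335,275))*12).round())
E
```

```text
(0, 0, 0.028) [ 0.5823 -0.1372  0.028 ] [338. 310.] [309. 328.]
(0, 0, 0.062) [ 0.5823 -0.1372  0.062 ] [358. 270.] [318. 204.]
(0, 0, 0.005) [ 0.5823 -0.1372  0.005 ] [325. 336.] [303. 409.]
```

View pics/t0e.png

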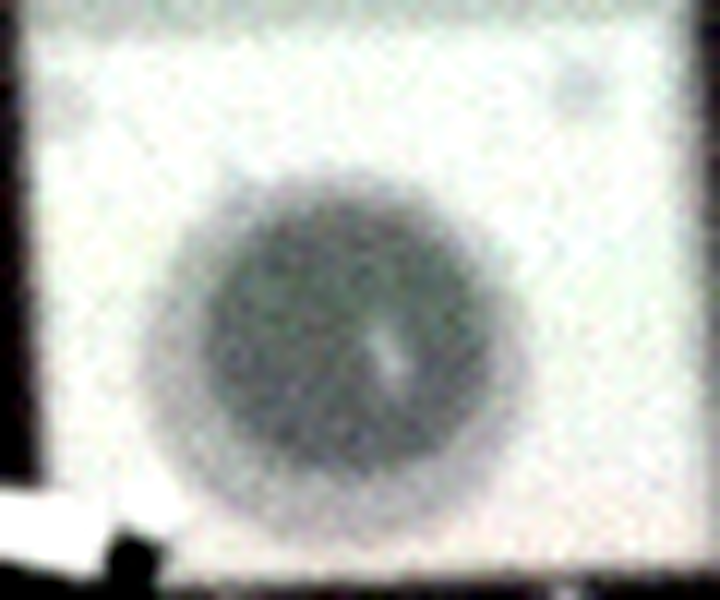

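View pics/s0e.png

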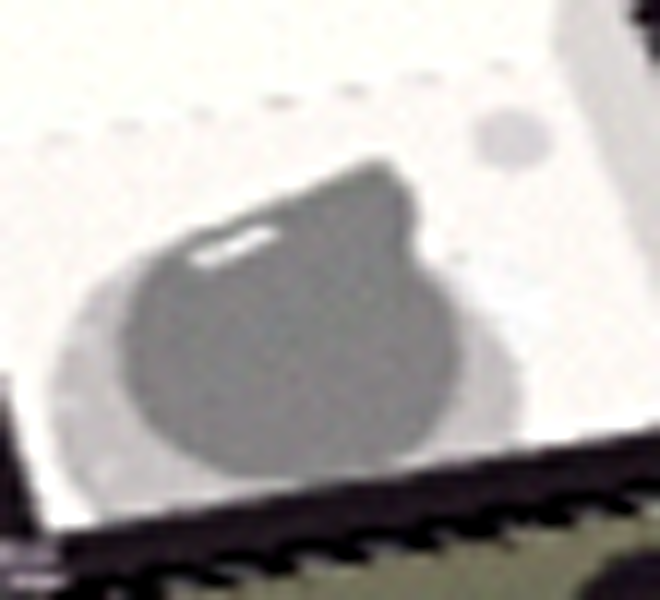

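```bash
python3 - <<'E'
from h import *
t=load("top0.npz");s=load("side0.npz")
SE=lambda u,v:(335+u/12-.46,275+v/12-.46); TE=lambda u,v:(355+u/12-.46,190+v/12-.46)
a=onz(s,*SE(195,260),.062);b=onz(s,*SE(280,228),.062);print("mark",a,b,np.degrees(np.arctan2(*(b-a)[1::-1])))
a=onz(s,*SE(190,237),.062);b=onz(s,*SE(375,158),.062);print("edge",a,b,np.degrees(np.arctan2(*(b-a)[1::-1])),np.linalg.norm(b-a))
a=onz(t,*TE(371,325),.062);b=onz(t,*TE(405,392),.062);print("markT",a,b,np.degrees(np.arctan2(*(a-b)[1::-1])))
print("disc T",onz(t,*TE(347,332),.028),"S",onz(s,*SE(292,345),.028))
E
```

```text
mark [ 0.55684993 -0.14566373  0.062     ] [ 0.57358912 -0.14045268  0.062     ] 17.291810954829412
edge [ 0.55703132 -0.14005895  0.062     ] [ 0.5943309  -0.12626109  0.062     ] 20.300437135565836 0.039769832457727715
markT [ 0.57116315 -0.13873928  0.062     ] [ 0.5564211 -0.1460173  0.062    ] 26.275166163060998
disc T [ 0.57849882 -0.13792738  0.028     ] S [ 0.5776457  -0.13935858  0.028     ]
```

apply_moves --targets '[[[0.9, 0.65, 0.1], [0, 0, 0], 40], [[0.9, 0.65, 0.1], [0, 0, 0], 40], [[0.9, 0.65, 0.1], [0, 0, 0], 40], [[0.9, 0.65, 0.1], [0, 0, 0], 40], [[0.9, 0.65, 0.1], [0, 0, 0], 40]]'

```text
time_s: 1.7
tcp_pos: [0.4735, -0.0107, 0.221]
eef_rot: [179.7, -0.2, -25.7]
contact_force: [1.5, 1.8, 0.7]
gripper_width: 0.0399
```

apply_moves --targets '[[[0, 0, 0], [0, 0, 1], 40], [[0, 0, 0], [0, 0, 1], 40], [[0, 0, 0], [0, 0, 1], 40], [[0, 0, 0], [0, 0, 1], 40], [[0, 0, 0], [0, 0, 1], 40]]'

```text
time_s: 2.2
tcp_pos: [0.4746, -0.0165, 0.2178]
eef_rot: [179.6, -0.3, -67.4]
contact_force: [0.3, 0.5, -0.1]
gripper_width: 0.0403
```

apply_moves --targets '[[[0, 0, 0], [0, 0, 1], 40], [[0, 0, 0], [0, 0, 1], 40], [[0, 0, 0], [0, 0, 0.8], 40], [[0, 0, 0], [0, 0, 0], 40]]'

```text
time_s: 2.6
tcp_pos: [0.4742, -0.0154, 0.2165]
eef_rot: [179.6, -0.4, -91.0]
contact_force: [0.2, -0.2, 1.0]
gripper_width: 0.0399
```

```bash
python3 - <<'E'
from h import *
go([.514,-.086,.16],[180,0,-85.85])
E
```

```text
t 2.6 tcp [ 0.4742 -0.0154  0.2165] rot [179.56  -0.45 -90.95] F [ 0.2 -0.2  1. ] w 0.0399
shift units [ 1.74 -1.03  1.42] max 1.74
turn units [ 0.06 -0.05 -0.64]
```

```bash
python3 - <<'E'
from h import *
for n in("side0","top0"):
    c=load(n+".npz");z=c["z_map"];v,u=np.mgrid[:480,:640];R,tt,o=cam(c)
    w=(np.stack([(u-c["cx"])/c["fx"],-(v-c["cy"])/c["fy"],-np.ones_like(u)],-1)*z[...,None])@R+o
    for lo,hi in((.1,.112),(.112,.13)):
        m=(z>0)&(abs(w[...,0]-.51)<.06)&(abs(w[...,1]+.08)<.06)&(w[...,2]>lo)&(w[...,2]<hi)
        k=w[m];print(n,lo,len(k),k.mean(0).round(4),k.min(0).round(3),k.max(0).round(3))
E
```

```text
side0 0.1 25 [ 0.514  -0.0919  0.1064] [ 0.509 -0.097  0.1  ] [ 0.52  -0.088  0.112]
side0 0.112 31 [ 0.5144 -0.0895  0.1191] [ 0.509 -0.096  0.112] [ 0.52  -0.083  0.124]
top0 0.1 4 [ 0.5098 -0.0862  0.1038] [ 0.509 -0.09   0.101] [ 0.511 -0.082  0.106]
top0 0.112 21 [ 0.5134 -0.0864  0.1194] [ 0.508 -0.091  0.113] [ 0.519 -0.081  0.123]
```

Depth confirms the peg centre near (0.514, -0.087).

apply_moves --targets '[[[0.9, -0.5, 0.5], [0, 0, -0.6], 40], [[0.8, -0.5, 0.5], [0, 0, 0], 40], [[0, 0, 0.3], [0, 0, 0], 40], [[0, 0, 0], [0, 0, 0], 40]]'

```text
time_s: 3.0
tcp_pos: [0.518, -0.0825, 0.1635]
eef_rot: [179.7, -0.4, -85.0]
contact_force: [0.2, 0.3, -0.4]
gripper_width: 0.0398
```

```bash
python3 - <<'E'
from h import *
go([.514,-.087,.11],[180,0,-85.85])
E
```

```text
t 3.0 tcp [ 0.518  -0.0825  0.1635] rot [179.66  -0.35 -84.99] F [ 0.2  0.3 -0.4] w 0.0398
shift units [0.1  0.1  1.34] max 1.34
turn units [ 0.04 -0.04  0.11]
```

apply_moves --targets '[[[0.1, 0.1, 0.5], [0, 0, 0.1], 40], [[0, 0, 0.5], [0, 0, 0], 40], [[0, 0, 0.25], [0, 0, 0], 40], [[0, 0, 0.1], [0, 0, 0], 40]]'

```text
time_s: 3.4
tcp_pos: [0.5149, -0.0854, 0.1105]
eef_rot: [179.8, -0.4, -85.3]
contact_force: [-0.1, 0.7, 0.9]
gripper_width: 0.0401
```

apply_moves --targets '[[[0, 0, 0], [0, 0, 0], 5], [[0, 0, 0], [0, 0, 0], 5], [[0, 0, 0], [0, 0, 0], 5], [[0, 0, 0], [0, 0, 0], 5], [[0, 0, 0], [0, 0, 0], 5]]' --squeeze 12

```text
time_s: 3.9
tcp_pos: [0.5159, -0.0843, 0.1132]
eef_rot: [-180.0, -0.4, -85.1]
contact_force: [1.3, -1.0, -4.9]
gripper_width: 0.0114
```

```bash
python3 - <<'E'
from h import *
from plant import r
go([.514,-.087,.11],[180,0,-85.85])
P=r.get_state()["tcp_pos"]
piv=W((-.05,.104,.11));d=P-piv;print("piv",piv,"rad",np.hypot(*d[:2]))
p=np.load("win.npy");x=np.array([np.cos(p[2]),np.sin(p[2])]);y=np.array([-x[1],x[0]])
print("ang",np.arctan2(-d[:2]@x,-d[:2]@y))
a0=np.arctan2(-d[:2]@x,-d[:2]@y)
pts=[W((-.05-.05*np.sin(a),.104-.05*np.cos(a),.11)) for a in np.linspace(a0,1.6,8)]
R=Ro.from_euler('xyz',r.get_state()["eef_rot"],degrees=True)
for a,b in zip(pts[:-1],pts[1:]): print(b.round(3),(R.inv().apply(b-a)/.04).round(2))
E
```

```text
t 3.9 tcp [ 0.5159 -0.0843  0.1132] rot [-180.     -0.37  -85.13] F [ 1.3 -1.  -4.9] w 0.0114
shift units [0.06 0.05 0.08] max 0.08
turn units [-0.   -0.05  0.09]
piv [ 0.52491021 -0.03712958  0.11      ] rad 0.048027079093224186
ang 0.2607232027115493
[ 0.506 -0.084  0.11 ] [-0.09  0.22 -0.  ]
[ 0.498 -0.079  0.11 ] [-0.13  0.2  -0.  ]
[ 0.49  -0.073  0.11 ] [-0.16  0.17 -0.  ]
[ 0.484 -0.066  0.11 ] [-0.19  0.14 -0.  ]
[ 0.479 -0.058  0.11 ] [-0.22  0.1  -0.  ]
[ 0.476 -0.049  0.11 ] [-0.23  0.06 -0.  ]
[ 0.475 -0.039  0.11 ] [-0.24  0.01 -0.  ]
```

apply_moves --targets '[[[-0.09, 0.22, 0], [0, 0, 0], 5], [[-0.13, 0.2, 0], [0, 0, 0], 5], [[-0.16, 0.17, 0], [0, 0, 0], 5], [[-0.19, 0.14, 0], [0, 0, 0], 5]]'

```text
time_s: 4.3
tcp_pos: [0.4852, -0.0642, 0.1134]
eef_rot: [-179.8, -0.4, -85.2]
contact_force: [3.9, -1.7, -3.9]
gripper_width: 0.0115
```

```bash
python3 - <<'E'
from h import *
for a in (1.2,1.4,1.6):go(W((-.05-.05*np.sin(a),.104-.05*np.cos(a),.112)),[180,0,-85.85])
E
```

```text
t 4.3 tcp [ 0.4852 -0.0642  0.1134] rot [-179.82   -0.42  -85.23] F [ 3.9 -1.7 -3.9] w 0.0115
shift units [-0.15  0.13  0.03] max 0.15
turn units [-0.02 -0.05  0.08]
t 4.3 tcp [ 0.4852 -0.0642  0.1134] rot [-179.82   -0.42  -85.23] F [ 3.9 -1.7 -3.9] w 0.0115
shift units [-0.39  0.19  0.03] max 0.39
turn units [-0.02 -0.05  0.08]
t 4.3 tcp [ 0.4852 -0.0642  0.1134] rot [-179.82   -0.42  -85.23] F [ 3.9 -1.7 -3.9] w 0.0115
shift units [-0.64  0.2   0.03] max 0.64
turn units [-0.02 -0.05  0.08]
```

apply_moves --targets '[[[-0.2, 0.12, 0], [0, 0, 0], 5], [[-0.2, 0.07, 0], [0, 0, 0], 5], [[-0.23, 0.02, 0], [0, 0, 0], 5]]'

```text
time_s: 4.6
tcp_pos: [0.4738, -0.0373, 0.1135]
eef_rot: [-179.7, -0.4, -85.2]
contact_force: [2.8, -2.2, -3.5]
gripper_width: 0.0115
```

```bash
python3 - <<'E'
from h import *
for a in (1.5,1.6):go(W((-.05-.05*np.sin(a),.104-.05*np.cos(a),.112)),[180,0,-85.85])
E
```

```text
t 4.6 tcp [ 0.4738 -0.0373  0.1135] rot [-179.72   -0.4   -85.2 ] F [ 2.8 -2.2 -3.5] w 0.0115
shift units [ 0.18 -0.03  0.04] max 0.18
turn units [-0.03 -0.05  0.08]
t 4.6 tcp [ 0.4738 -0.0373  0.1135] rot [-179.72   -0.4   -85.2 ] F [ 2.8 -2.2 -3.5] w 0.0115
shift units [ 0.05 -0.03  0.04] max 0.05
turn units [-0.03 -0.05  0.08]
```

apply_moves --targets '[[[0, 0, 0], [0, 0, 0], 30], [[0, 0, 0], [0, 0, 0], 30], [[0, 0, 0], [0, 0, 0], 30], [[0, 0, -0.6], [0, 0, 0], 30], [[0, 0, -0.6], [0, 0, 0], 30]]'

```text
time_s: 5.1
tcp_pos: [0.4705, -0.0359, 0.1598]
eef_rot: [179.8, -0.5, -85.1]
contact_force: [0.5, -0.1, 0.3]
gripper_width: 0.03
```

apply_moves --targets '[[[0, 0, -0.3], [0, 0, 0], 24], [[0, 0, 0], [0, 0, 0], 24]]'

```text
time_s: 5.3
tcp_pos: [0.4721, -0.0359, 0.175]
eef_rot: [180.0, -0.4, -85.1]
contact_force: [0.3, 0.6, -0.5]
gripper_width: 0.0246
```

```bash
python3 - <<'E'
from h import *
from plant import r
print(W((-.118,0,.0735)))
b=W((-.118,0,.13));go(b,[180,0,-85.85])
c=r.capture("side");np.savez("side2.npz",**c);crop(c,290,420,215,375,5,"pics/s2.png")
c=r.capture("top");np.savez("top2.npz",**c);crop(c,330,460,170,270,6,"pics/t2.png")
E
```

```text
[ 0.46461593 -0.14577855  0.0735    ]
t 5.3 tcp [ 0.4721 -0.0359  0.175 ] rot [179.99  -0.42 -85.09] F [ 0.3  0.6 -0.5] w 0.0246
shift units [2.71 0.42 1.15] max 2.71
turn units [ 0.   -0.05  0.09]
```

View pics/s2.png

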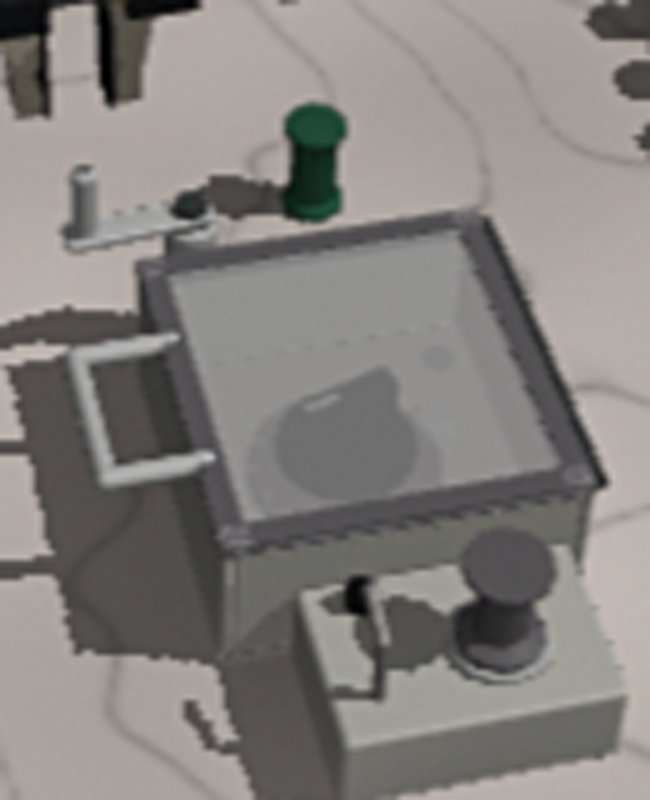

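View pics/t2.png

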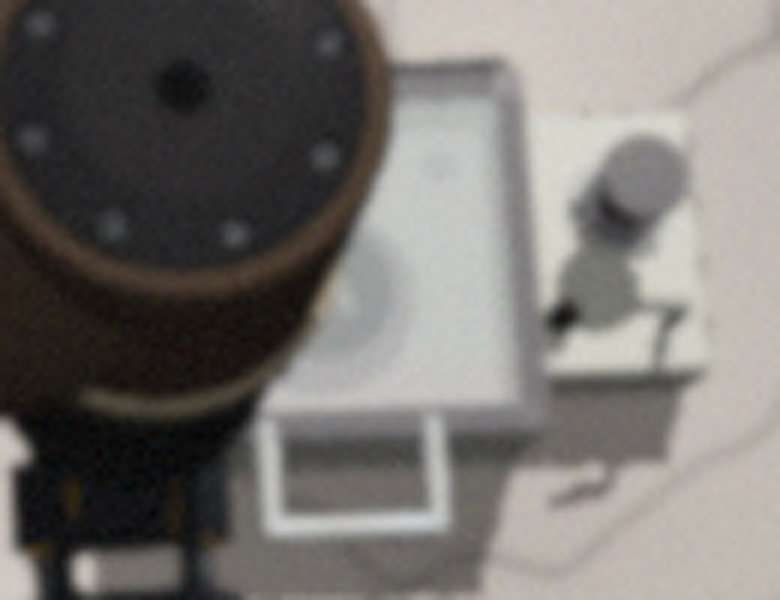

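apply_moves --targets '[[[0.9, 0.15, 0.2], [0, 0, 0.1], 24], [[0.9, 0.15, 0.3], [0, 0, 0], 24], [[0.9, 0.1, 0.3], [0, 0, 0], 24], [[0, 0, 0.2], [0, 0, 0], 24], [[0, 0, 0], [0, 0, 0], 24]]'

```text
time_s: 5.9
tcp_pos: [0.4608, -0.1485, 0.1282]
eef_rot: [179.5, -0.4, -85.9]
contact_force: [-0.6, 0.9, -0.3]
gripper_width: 0.024
```

```bash
python3 - <<'E'
from h import *
go(W((-.118,0,.0815)),[180,0,-85.85])
for n in("side2","top2"):
    c=load(n+".npz");z=c["z_map"];v,u=np.mgrid[:480,:640];R,tt,o=cam(c)
    w=(np.stack([(u-c["cx"])/c["fx"],-(v-c["cy"])/c["fy"],-np.ones_like(u)],-1)*z[...,None])@R+o
    p=np.load("win.npy");cc,nn=np.cos(p[2]),np.sin(p[2])
    L=np.stack([cc*(w[...,0]-p[0])+nn*(w[...,1]-p[1]),-nn*(w[...,0]-p[0])+cc*(w[...,1]-p[1]),w[...,2]],-1)
    for nm,m in(("bar",(abs(L[...,0]+.118)<.012)&(abs(L[...,1])<.03)&(abs(L[...,2]-.0735)<.02)),
      ("hook",(L[...,0]<0)&(L[...,0]>-.1)&(L[...,1]<-.09)&(L[...,1]>-.17)&(L[...,2]>.06)),("spind",(L[...,0]<.1)&(L[...,0]>0)&(L[...,1]<-.09)&(L[...,1]>-.17)&(L[...,2]>.065))):
        k=L[m&(z>0)]
        if len(k):print(n,nm,len(k),k.mean(0).round(4),k.min(0).round(4),k.max(0).round(4))
E
```

```text
t 5.9 tcp [ 0.4608 -0.1485  0.1282] rot [179.51  -0.38 -85.88] F [-0.6  0.9 -0.3] w 0.024
shift units [-0.07 -0.11  1.17] max 1.17
turn units [ 0.06 -0.05 -0.  ]
side2 bar 103 [-0.1197  0.0003  0.0771] [-0.1248 -0.0293  0.0723] [-0.1061  0.0298  0.0827]
side2 hook 61 [-0.0337 -0.1397  0.0805] [-0.0369 -0.1505  0.0603] [-0.0298 -0.0993  0.0917]
side2 spind 292 [ 0.021  -0.1345  0.0911] [ 0.0034 -0.1521  0.0661] [ 0.0467 -0.0905  0.0993]
top2 bar 96 [-0.1202  0.      0.0777] [-0.1247 -0.0297  0.0728] [-0.1105  0.0298  0.083 ]
top2 hook 31 [-0.0334 -0.1323  0.0805] [-0.0367 -0.1478  0.0604] [-0.0246 -0.0971  0.094 ]
top2 spind 173 [ 0.0214 -0.1309  0.0947] [ 0.0039 -0.1506  0.0668] [ 0.0397 -0.113   0.1006]
```

apply_moves --targets '[[[-0.07, -0.1, 0.4], [0, 0, 0], 24], [[0, 0, 0.4], [0, 0, 0], 24], [[0, 0, 0.25], [0, 0, 0], 24], [[0, 0, 0.05], [0, 0, 0], 24]]'

```text
time_s: 6.3
tcp_pos: [0.4642, -0.1443, 0.082]
eef_rot: [179.4, -0.4, -85.8]
contact_force: [1.1, 0.6, -0.1]
gripper_width: 0.0241
```

```bash
python3 - <<'E'
from h import *
go(W((-.118,0,.0815)),[180,0,-85.85])
E
```

```text
t 6.3 tcp [ 0.4642 -0.1443  0.082 ] rot [179.42  -0.38 -85.82] F [ 1.1  0.6 -0.1] w 0.0241
shift units [ 0.04 -0.01  0.01] max 0.04
turn units [ 0.07 -0.05  0.  ]
```

apply_moves --targets '[[[0, 0, 0], [0, 0, 0], 4], [[0, 0, 0], [0, 0, 0], 4], [[0, 0, 0], [0, 0, 0], 4], [[0, 0, 0], [0, 0, 0], 4]]' --squeeze 15

```text
time_s: 6.7
tcp_pos: [0.4625, -0.1437, 0.0826]
eef_rot: [179.2, -0.4, -85.8]
contact_force: [1.1, -0.8, -2.5]
gripper_width: 0.0095
```

```bash
python3 - <<'E'
from h import *
from plant import r
s=r.get_state();print(s["gripper_width"],s["tcp_pos"])
b0=W((-.118,0,.0735));off=s["tcp_pos"]-b0;print("off",off)
def bar(th): # center bar in winder frame
    r0=np.hypot(.198,.003);a=np.arctan2(.003,.198)
    return W((.08-r0*np.cos(th+a),0,.0705+r0*np.sin(th+a)))
R=Ro.from_euler('xyz',s["eef_rot"],degrees=True)
A=np.arange(0,1.66,.15)
for a,b in zip(A[:-1],A[1:]): print(round(b,2),(bar(b)+off).round(3),(R.inv().apply(bar(b)-bar(a))/.04).round(2))
E
```

```text
0.009463706791456968 [ 0.46246087 -0.14372822  0.08259152]
off [-0.00215506  0.00205034  0.00909152]
0.15 [ 0.465 -0.144  0.112] [ 0.01 -0.06 -0.74]
0.3 [ 0.472 -0.143  0.141] [ 0.01 -0.17 -0.72]
0.45 [ 0.483 -0.142  0.168] [ 0.01 -0.27 -0.69]
0.6 [ 0.499 -0.141  0.194] [ 0.   -0.37 -0.64]
0.75 [ 0.517 -0.14   0.217] [ 0.   -0.46 -0.58]
0.9 [ 0.54  -0.138  0.237] [ 0.   -0.55 -0.5 ]
1.05 [ 0.564 -0.136  0.253] [ 0.   -0.61 -0.42]
1.2 [ 0.591 -0.134  0.265] [ 0.   -0.67 -0.32]
1.35 [ 0.62  -0.132  0.273] [ 0.   -0.71 -0.22]
1.5 [ 0.649 -0.13   0.277] [ 0.   -0.73 -0.11]
1.65 [ 0.679 -0.128  0.277] [ 0.   -0.74  0.  ]
```

apply_moves --targets '[[[0, -0.02, -0.37], [0, 0, 0], 4], [[0, -0.04, -0.37], [0, 0, 0], 4], [[0, -0.07, -0.36], [0, 0, 0], 4], [[0, -0.1, -0.36], [0, 0, 0], 4]]'

```text
time_s: 7.1
tcp_pos: [0.4723, -0.1431, 0.1424]
eef_rot: [179.2, -0.4, -85.8]
contact_force: [2.1, -2.3, -3.7]
gripper_width: 0.0094
```

```bash
cat > cov.py <<'E'
from h import *
from plant import r
def bar(th):
    r0=np.hypot(.198,.003);a=np.arctan2(.003,.198)
    return W((.08-r0*np.cos(th+a),0,.0705+r0*np.sin(th+a)))
off=np.array([-.0021,.002,.0091])
s=r.get_state();P=s["tcp_pos"];p=np.load("win.npy")
d=P-off-W((.08,0,.0705));x=-(d[0]*np.cos(p[2])+d[1]*np.sin(p[2]));th=np.arctan2(d[2],x)
print("t",s["time_s"],"tcp",P.round(4),"rot",s["eef_rot"].round(1),"th",th.round(3),"rad",np.hypot(d[2],x).round(4),"F",s["contact_force"].round(1),"M",s["moment"].round(2),"w",s["gripper_width"].round(4))
R=Ro.from_euler('xyz',s["eef_rot"],degrees=True)
prev=P
for i in range(1,11):
    b=bar(th+.1*i)+off;b[1]=P[1]+(b[0]-P[0])*np.tan(p[2]);print(round(th+.1*i,2),(R.inv().apply(b-prev)/.04).round(2));prev=b
E
python3 cov.py
```

```text
Traceback (most recent call last):
  File "cov.py", line 9, in <module>
    print("t",s["time_s"],"tcp",P.round(4),"rot",s["eef_rot"].round(1),"th",th.round(3),"rad",np.hypot(d[2],x).round(4),"F",s["contact_force"].round(1),"M",s["moment"].round(2),"w",s["gripper_width"].round(4))
                                                                                                                                                                                     ^^^^^^^^^^^^^^^^^^^^^^^^
AttributeError: 'float' object has no attribute 'round'
```

```bash
sed -i 's/s\["gripper_width"\].round(4)/round(s["gripper_width"],4)/' cov.py; python3 cov.py
```

```text
t 7.1 tcp [ 0.4723 -0.1431  0.1424] rot [179.2  -0.4 -85.8] th 0.322 rad 0.1984 F [ 2.1 -2.3 -3.7] M [-0.61 -0.61 -0.05] w 0.0094
0.42 [ 0.   -0.21 -0.53]
0.52 [ 0.   -0.23 -0.44]
0.62 [ 0.   -0.27 -0.42]
0.72 [ 0.   -0.31 -0.39]
0.82 [ 0.   -0.35 -0.35]
0.92 [ 0.   -0.38 -0.32]
1.02 [ 0.   -0.41 -0.28]
1.12 [ 0.   -0.43 -0.24]
1.22 [ 0.   -0.46 -0.19]
1.32 [ 0.   -0.47 -0.15]
```

apply_moves --targets '[[[0, -0.19, -0.46], [0, 0, 0], 4], [[0, -0.23, -0.44], [0, 0, 0], 4], [[0, -0.27, -0.42], [0, 0, 0], 4], [[0, -0.31, -0.39], [0, 0, 0], 4], [[0, -0.35, -0.35], [0, 0, 0], 4]]'

```text
time_s: 7.6
tcp_pos: [0.5264, -0.1397, 0.2289]
eef_rot: [179.2, -0.5, -85.9]
contact_force: [2.1, -2.0, -7.0]
gripper_width: 0.0095
```

```bash
python3 cov.py
```

```text
t 7.6 tcp [ 0.5264 -0.1397  0.2289] rot [179.2  -0.5 -85.9] th 0.84 rad 0.2006 F [ 2.1 -2.  -7. ] M [-0.86 -0.7   0.03] w 0.0095
0.94 [ 0.   -0.48 -0.31]
1.04 [ 0.   -0.41 -0.27]
1.14 [ 0.   -0.44 -0.23]
1.24 [ 0.   -0.46 -0.18]
1.34 [ 0.   -0.48 -0.14]
1.44 [ 0.   -0.49 -0.09]
1.54 [ 0.   -0.49 -0.04]
1.64 [-0.   -0.49  0.01]
1.74 [-0.   -0.49  0.06]
1.84 [-0.   -0.48  0.11]
```

apply_moves --targets '[[[0, -0.46, -0.29], [0, 0, 0], 4], [[0, -0.41, -0.26], [0, 0, 0], 4], [[0, -0.44, -0.22], [0, 0, 0], 4], [[0, -0.46, -0.18], [0, 0, 0], 4]]'

```text
time_s: 8.0
tcp_pos: [0.5957, -0.1355, 0.2716]
eef_rot: [179.0, -0.5, -85.9]
contact_force: [-0.2, -1.2, -4.3]
gripper_width: 0.0092
```

```bash
python3 cov.py
```

```text
t 8.0 tcp [ 0.5957 -0.1355  0.2716] rot [179.   -0.5 -85.9] th 1.246 rad 0.2025 F [-0.2 -1.2 -4.3] M [-0.51  0.18 -0.04] w 0.0092
1.35 [-0.   -0.58 -0.05]
1.45 [-0.   -0.49 -0.09]
1.55 [-0.   -0.49 -0.04]
1.65 [-0.   -0.49  0.01]
1.75 [-0.   -0.49  0.06]
1.85 [-0.   -0.48  0.11]
1.95 [-0.   -0.47  0.16]
2.05 [-0.   -0.45  0.2 ]
2.15 [-0.   -0.43  0.25]
2.25 [-0.   -0.4   0.29]
```

apply_moves --targets '[[[0, -0.5, -0.08], [0, 0, 0], 4], [[0, -0.49, -0.07], [0, 0, 0], 4], [[0, -0.49, -0.03], [0, 0, 0], 4], [[0, -0.45, 0.01], [0, 0, 0], 4]]'

```text
time_s: 8.4
tcp_pos: [0.675, -0.1306, 0.2826]
eef_rot: [179.2, -0.6, -86.0]
contact_force: [-1.4, -2.2, -2.2]
gripper_width: 0.0092
```

```bash
python3 cov.py
python3 - <<'E'
from h import *
from plant import r
c=r.capture("side");np.savez("side3.npz",**c);crop(c,280,420,170,375,3.5,"pics/s3.png")
E
```

```text
t 8.4 tcp [ 0.675  -0.1306  0.2826] rot [179.2  -0.6 -86. ] th 1.644 rad 0.2036 F [-1.4 -2.2 -2.2] M [-0.38  0.7  -0.04] w 0.0092
1.74 [-0.   -0.55  0.21]
1.84 [-0.   -0.48  0.11]
1.94 [-0.   -0.47  0.16]
2.04 [-0.   -0.45  0.2 ]
2.14 [-0.   -0.43  0.25]
2.24 [-0.   -0.4   0.29]
2.34 [-0.   -0.37  0.33]
2.44 [-0.   -0.34  0.36]
2.54 [-0.  -0.3  0.4]
2.64 [-0.   -0.26  0.42]
```

View pics/s3.png

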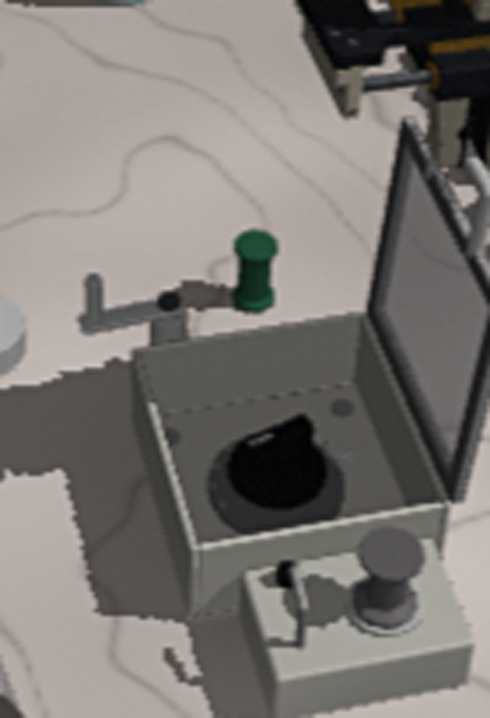

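apply_moves --targets '[[[0, 0, 0], [0, 0, 0], 26], [[0, 0, 0], [0, 0, 0], 26], [[0, 0, -0.5], [0, 0, 0], 26], [[0, 0, -0.6], [0, 0, 0], 26], [[0, 0, -0.6], [0, 0, 0], 26]]'

```text
time_s: 8.95
tcp_pos: [0.6757, -0.1291, 0.3489]
eef_rot: [179.0, -0.5, -85.9]
contact_force: [1.2, 0.2, 0.3]
gripper_width: 0.0259
```

apply_moves --targets '[[[0, 0.9, 0], [0, 0, 0], 30], [[0, 0.9, 0], [0, 0, 0], 30], [[0, 0.9, 0], [0, 0, 0], 30], [[0, 0.9, 0], [0, 0, 0], 30], [[0, 0.9, 0], [0, 0, 0], 30]]'

```text
time_s: 9.45
tcp_pos: [0.4917, -0.142, 0.3543]
eef_rot: [179.5, -0.6, -85.9]
contact_force: [-0.6, -0.2, 0.5]
gripper_width: 0.03
```

```bash
python3 - <<'E'
from h import *
from plant import r
go(W((-.12,0,.33)))
c=r.capture("side");np.savez("side4.npz",**c);crop(c,310,400,270,345,8,"pics/s4.png");crop(c,280,440,140,375,2.5,"pics/s4b.png")
c=r.capture("top");np.savez("top4.npz",**c);crop(c,340,440,160,250,6,"pics/t4.png")
E
```

```text
t 9.45 tcp [ 0.4917 -0.142   0.3543] rot [179.49  -0.57 -85.88] F [-0.6 -0.2  0.5] w 0.03
shift units [0.04 0.73 0.61] max 0.73
```

View pics/s4.png

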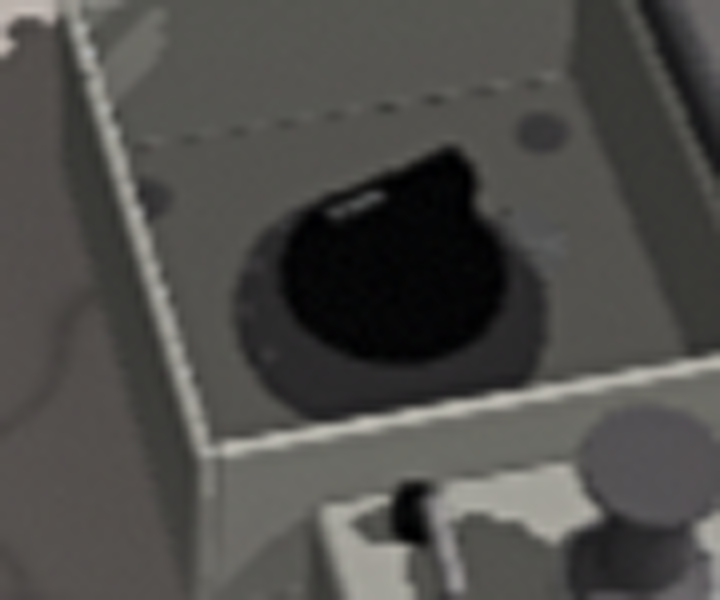

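View pics/s4b.png

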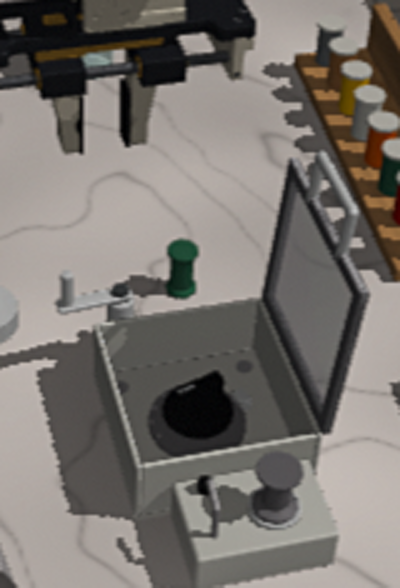

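View pics/t4.png

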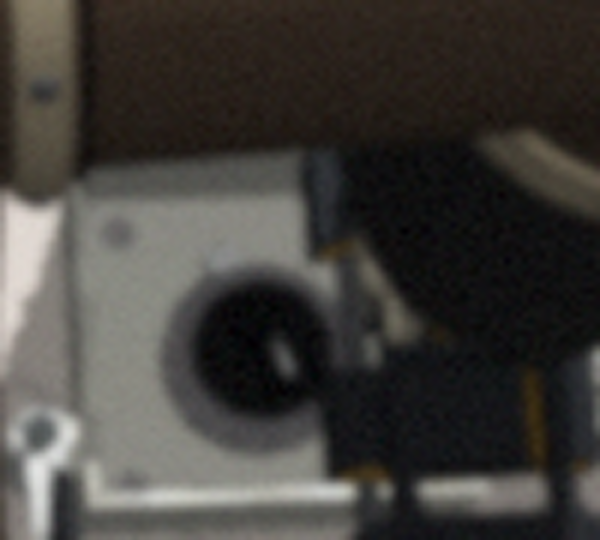

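```bash
python3 - <<'E'
from h import *
p=np.load("win.npy")
for n in("side4","top4"):
    c=load(n+".npz");z=c["z_map"];v,u=np.mgrid[:480,:640];R,tt,o=cam(c)
    w=(np.stack([(u-c["cx"])/c["fx"],-(v-c["cy"])/c["fy"],-np.ones_like(u)],-1)*z[...,None])@R+o
    near=(np.hypot(w[...,0]-.578,w[...,1]+.139)<.045)&(z>0)
    h=w[near][:,2];print(n,np.histogram(h,np.arange(0,.08,.004)))
    k=w[near&(w[...,2]>.056)&(w[...,2]<.07)]
    if len(k)>5:
        rc=cv2.minAreaRect((k[:,:2]*1000).astype(np.float32));q=k[:,:2]-k[:,:2].mean(0);uu,ss,vt=np.linalg.svd(q)
        print(len(k),rc,k.mean(0),np.degrees(np.arctan2(vt[0,1],vt[0,0])))
    k=w[near&(w[...,2]>.024)&(w[...,2]<.034)]
    if len(k)>5: print("disc",len(k),k.mean(0),k.min(0),k.max(0))
    # bright mark in image
    g=c["img"].max(2)
    # cover plane
    d=w-np.append(p[:2],0);X=d[...,0]*np.cos(p[2])+d[...,1]*np.sin(p[2]);Y=-d[...,0]*np.sin(p[2])+d[...,1]*np.cos(p[2])
    m=(abs(X-.09)<.02)&(abs(Y)<.09)&(w[...,2]>.1)&(w[...,2]<.3)&(z>0)
    if m.sum()>20:
        f=np.polyfit(w[m][:,2],X[m],1);print("cover",m.sum(),f,np.pi/2+np.arctan(f[0]), "x at .0705",np.polyval(f,.0705))
E
```

```text
side4 (array([ 10,  12,  60, 293,  60,   9, 138, 152,  22,  24,  19,  25,  29,
        22,  38,  76,   8,   0,   0]), array([0.   , 0.004, 0.008, 0.012, 0.016, 0.02 , 0.024, 0.028, 0.032,
       0.036, 0.04 , 0.044, 0.048, 0.052, 0.056, 0.06 , 0.064, 0.068,
       0.072, 0.076]))
122 ((578.56982421875, -140.19622802734375), (45.12479782104492, 17.436002731323242), 22.655773162841797) [ 0.57775107 -0.14121296  0.06108965] -160.42838076204754
disc 304 [ 0.57720113 -0.15017909  0.02836329] [ 0.54622751 -0.17220148  0.02405886] [ 0.61976286 -0.11519945  0.03392261]
cover 2444 [0.07869629 0.0724783 ] 1.6493307631164658 x at .0705 0.07802638977601942
top4 (array([  9,  19,  41, 196,  81,  16, 123, 158,   9,   5,   5,  11,   4,
         5,  26,  55,  18,   0,   0]), array([0.   , 0.004, 0.008, 0.012, 0.016, 0.02 , 0.024, 0.028, 0.032,
       0.036, 0.04 , 0.044, 0.048, 0.052, 0.056, 0.06 , 0.064, 0.068,
       0.072, 0.076]))
99 ((578.281005859375, -137.89561462402344), (46.453800201416016, 14.652935028076172), 20.034883499145508) [ 0.57677492 -0.13788613  0.0617105 ] -161.145475801462
disc 286 [ 0.57512589 -0.13672431  0.02829164] [ 0.54574737 -0.1690697   0.02405268] [ 0.60732086 -0.10707493  0.03343051]
```

apply_moves --targets '[[[0, 0, 0], [0, 0, -1], 40], [[0, 0, 0], [0, 0, -1], 40], [[0, 0, 0], [0, 0, -1], 40], [[0, 0, 0], [0, 0, -1], 40], [[0, 0, 0], [0, 0, -1], 40]]'

```text
time_s: 10.05
tcp_pos: [0.4857, -0.1423, 0.3596]
eef_rot: [179.8, -0.5, -44.5]
contact_force: [-0.8, 0.3, -0.2]
gripper_width: 0.0399
```

apply_moves --targets '[[[0, 0, 0], [0, 0, -1], 40], [[0, 0, 0], [0, 0, -1], 40], [[0, 0, 0], [0, 0, -1], 40], [[0, 0, 0], [0, 0, -1], 40], [[0, 0, 0], [0, 0, -1], 40]]'

```text
time_s: 10.55
tcp_pos: [0.4837, -0.1421, 0.3612]
eef_rot: [179.6, -0.6, -2.8]
contact_force: [0.2, 0.5, -0.4]
gripper_width: 0.0399
```

apply_moves --targets '[[[0, 0, 0], [0, 0, -1], 40], [[0, 0, 0], [0, 0, -0.8], 40], [[0, 0, 0], [0, 0, 0], 40]]'

```text
time_s: 10.85
tcp_pos: [0.4825, -0.142, 0.3622]
eef_rot: [179.5, -0.6, 12.4]
contact_force: [-0.2, -0.2, -0.1]
gripper_width: 0.04
```

```bash
cat > sel.py <<'E'
from h import *
A=np.array([.578,-.1388]);B=19.7
def pose(turn,g,zp=.050,back=.007):
    R=Ro.from_euler('xyz',[180,-g,B-turn],degrees=True)
    return np.append(A,zp)-R.apply([0,0,back]),[180,-g,B-turn]
E
python3 - <<'E'
from sel import *
from plant import r
P,e=pose(0,10,zp=.2);print(P);go(P,e);print(r.get_state()["joints"].round(1))
E
```

```text
[ 0.57685561 -0.13920975  0.20689365]
t 10.85 tcp [ 0.4825 -0.142   0.3622] rot [179.5   -0.64  12.41] F [-0.2 -0.2 -0.1] w 0.04
shift units [2.28 0.4  3.91] max 3.91
turn units [ 0.15  1.17 -0.9 ]
[  6.3   0.2  -9.5   0.4 -79.5  96. ]
```

apply_moves --targets '[[[0.5, 0.1, 0.5], [0, 0.6, -0.5], 40], [[0.5, 0.1, 0.8], [0, 0.6, -0.4], 40], [[0.5, 0.1, 0.8], [0, 0, 0], 40], [[0.5, 0.1, 0.8], [0, 0, 0], 40]]'

```text
time_s: 11.25
tcp_pos: [0.5805, -0.1316, 0.2625]
eef_rot: [178.6, -11.4, 19.3]
contact_force: [0.6, 0.2, 0.4]
gripper_width: 0.0401
```

```bash
python3 - <<'E'
from sel import *
from plant import r
P,e=pose(0,10,zp=.15);print(P);go(P,e);print(r.get_state()["joints"].round(1))
E
```

```text
[ 0.57685561 -0.13920975  0.15689365]
t 11.25 tcp [ 0.5805 -0.1316  0.2625] rot [178.61 -11.37  19.26] F [0.6 0.2 0.4] w 0.0401
shift units [-0.67  0.09  2.56] max 2.56
turn units [ 0.18 -0.17 -0.06]
[  5.1   6.5 -15.7  -1.7 -56.5 104.8]
```

apply_moves --targets '[[[-0.2, 0, 0.7], [0.1, -0.1, 0], 40], [[-0.2, 0, 0.7], [0.1, -0.1, 0], 40], [[-0.2, 0, 0.6], [0, 0, 0], 40], [[0, 0, 0.2], [0, 0, 0], 40], [[0, 0, 0], [0, 0, 0], 40]]'

```text
time_s: 11.75
tcp_pos: [0.5737, -0.1344, 0.165]
eef_rot: [-179.5, -9.5, 18.2]
contact_force: [0.6, 0.2, 1.2]
gripper_width: 0.0398
```

```bash
python3 - <<'E'
from sel import *
P,e=pose(0,10,zp=.1);print(P);go(P,e)
P,e=pose(0,10);print(P);go(P,e)
E
```

```text
[ 0.57685561 -0.13920975  0.10689365]
t 11.75 tcp [ 0.5737 -0.1344  0.165 ] rot [-179.49   -9.54   18.24] F [0.6 0.2 1.2] w 0.0398
shift units [-0.2   0.15  1.44] max 1.44
turn units [-0.03  0.06 -0.18]
[ 0.57685561 -0.13920975  0.05689365]
t 11.75 tcp [ 0.5737 -0.1344  0.165 ] rot [-179.49   -9.54   18.24] F [0.6 0.2 1.2] w 0.0398
shift units [-0.41  0.16  2.67] max 2.67
turn units [-0.03  0.06 -0.18]
```

apply_moves --targets '[[[-0.1, 0.1, 0.5], [0, 0, -0.2], 40], [[-0.1, 0.05, 0.5], [0, 0, 0], 40], [[0, 0, 0.4], [0, 0, 0], 40], [[0, 0, 0], [0, 0, 0], 40]]'

```text
time_s: 12.15
tcp_pos: [0.5816, -0.1393, 0.1143]
eef_rot: [-180.0, -10.1, 19.7]
contact_force: [0.0, -0.1, -0.2]
gripper_width: 0.0399
```

```bash
python3 - <<'E'
from sel import *
P,e=pose(0,10);print(P);go(P,e)
E
```

```text
[ 0.57685561 -0.13920975  0.05689365]
t 12.15 tcp [ 0.5816 -0.1393  0.1143] rot [-180.    -10.13   19.74] F [ 0.  -0.1 -0.2] w 0.0399
shift units [-0.36 -0.04  1.39] max 1.39
turn units [-0.   -0.02  0.01]
```

apply_moves --targets '[[[-0.15, -0.02, 0.4], [0, 0, 0], 40], [[-0.12, -0.02, 0.4], [0, 0, 0], 40], [[-0.08, 0, 0.4], [0, 0, 0], 40], [[0, 0, 0.1], [0, 0, 0], 40]]'

```text
time_s: 12.55
tcp_pos: [0.5827, -0.1392, 0.0687]
eef_rot: [179.7, -10.8, 19.7]
contact_force: [-0.3, -0.2, 0.0]
gripper_width: 0.0397
```

```bash
python3 - <<'E'
from sel import *
from plant import r
P,e=pose(0,10);print(P);go(P,e)
c=r.capture("side");crop(c,290,430,210,370,5,"pics/s5.png")
E
```

```text
[ 0.57685561 -0.13920975  0.05689365]
t 12.55 tcp [ 0.5827 -0.1392  0.0687] rot [179.73 -10.82  19.72] F [-0.3 -0.2  0. ] w 0.0397
shift units [-0.19 -0.05  0.26] max 0.26
turn units [ 0.03 -0.1   0.  ]
```

View pics/s5.png

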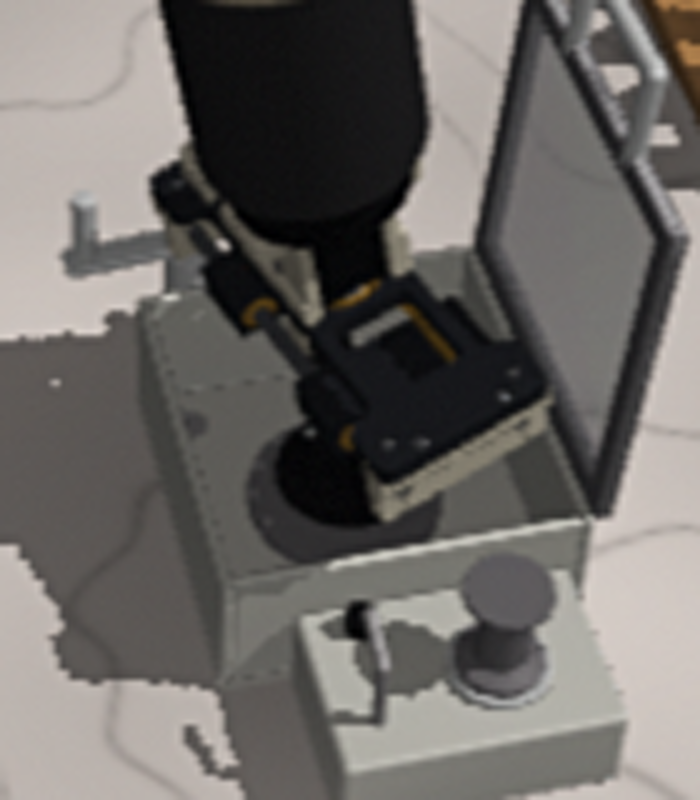

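apply_moves --targets '[[[-0.12, -0.04, 0.2], [0, -0.1, 0], 40], [[-0.06, 0, 0.06], [0, 0, 0], 40], [[0, 0, 0], [0, 0, 0], 40]]'

```text
time_s: 12.9
tcp_pos: [0.5799, -0.1394, 0.0604]
eef_rot: [179.6, -10.3, 19.8]
contact_force: [0.6, 0.8, -0.5]
gripper_width: 0.04
```

```bash
python3 - <<'E'
from sel import *
P,e=pose(0,10);print(P);go(P,e)
E
```

```text
[ 0.57685561 -0.13920975  0.05689365]
t 12.9 tcp [ 0.5799 -0.1394  0.0604] rot [179.59 -10.26  19.77] F [ 0.6  0.8 -0.5] w 0.04
shift units [-0.09 -0.03  0.07] max 0.09
turn units [ 0.05 -0.03  0.01]
```

apply_moves --targets '[[[-0.09, -0.02, 0.08], [0.05, 0, 0], 25], [[0, 0, 0], [0, 0, 0], 10], [[0, 0, 0], [0, 0, 0], 10], [[0, 0, 0], [0, 0, 0], 10], [[0, 0, 0], [0, 0, 0], 10]]' --squeeze 55

```text
time_s: 13.4
tcp_pos: [0.5764, -0.1381, 0.0574]
eef_rot: [-179.9, -10.3, 19.7]
contact_force: [1.5, -1.7, -0.8]
gripper_width: 0.0135
```

```bash
python3 - <<'E'
from sel import *
from plant import r
P,e=pose(0,10);print(P);go(P,e);print(r.get_state()["moment"])
E
```

```text
[ 0.57685561 -0.13920975  0.05689365]
t 13.4 tcp [ 0.5764 -0.1381  0.0574] rot [-179.87  -10.32   19.75] F [ 1.5 -1.7 -0.8] w 0.0135
shift units [-0.    0.03  0.01] max 0.03
turn units [-0.02 -0.04  0.01]
[-1.03317161  0.29265488  0.08578313]
```

```bash
sed -i 's/^A=.*/A=np.array([.5775,-.1377]);B=19.75/' sel.py; cat > step.py <<'E'
from sel import *
from plant import r
import sys
a=list(map(float,sys.argv[1:]))  # turn,g pairs
s=r.get_state();R=Ro.from_euler('xyz',s["eef_rot"],degrees=True);P=s["tcp_pos"]
xx=R.apply([1,0,0]);yaw=np.degrees(np.arctan2(xx[1],xx[0]))
print("t",round(s["time_s"],2),"tcp",P.round(4),"rot",s["eef_rot"].round(1),"turned",round(B-yaw,2),"F",s["contact_force"].round(1),"M",s["moment"].round(2),"w",round(s["gripper_width"],4))
Mz=np.cross(np.append(A,.05)-P,[0,0,0])
for t,g in zip(a[::2],a[1::2]):
    Q,e=pose(t,g);R2=Ro.from_euler('xyz',e,degrees=True)
    print(t,g,"shift",(R.inv().apply(Q-P)/.04).round(2),"turn",((R.inv()*R2).as_rotvec(degrees=True)/8).round(2));R=R2;P=Q
E
python3 step.py 5 10 10 10 15 10 20 10
```

```text
t 13.4 tcp [ 0.5764 -0.1381  0.0574] rot [-179.9  -10.3   19.7] turned 0.0 F [ 1.5 -1.7 -0.8] M [-1.03  0.29  0.09] w 0.0135
5.0 10.0 shift [-0.   -0.    0.01] turn [-0.13 -0.04  0.61]
10.0 10.0 shift [ 0. -0.  0.] turn [-0.11 -0.    0.62]
15.0 10.0 shift [ 0. -0.  0.] turn [-0.11 -0.    0.62]
20.0 10.0 shift [ 0. -0.  0.] turn [-0.11  0.    0.62]
```

apply_moves --targets '[[[0, 0, 0], [-0.11, 0, 0.6], 10], [[0, 0, 0], [-0.11, 0, 0.6], 10], [[0, 0, 0], [-0.11, 0, 0.6], 10]]'

```text
time_s: 13.7
tcp_pos: [0.5764, -0.1377, 0.0574]
eef_rot: [-179.9, -10.3, 4.7]
contact_force: [-0.6, 0.4, -0.8]
gripper_width: 0.0132
```

```bash
python3 step.py 15 10 20 12 25 15 30 18
```

```text
t 13.7 tcp [ 0.5764 -0.1377  0.0574] rot [-179.9  -10.3    4.7] turned 15.04 F [-0.6  0.4 -0.8] M [-0.03  0.77  0.25] w 0.0132
15.0 10.0 shift [-0.    0.    0.01] turn [-0.02 -0.03 -0.  ]
20.0 12.0 shift [-0.01 -0.    0.  ] turn [-0.12  0.25  0.61]
25.0 15.0 shift [-0.01 -0.    0.  ] turn [-0.15  0.37  0.61]
30.0 18.0 shift [-0.01 -0.    0.  ] turn [-0.18  0.37  0.6 ]
```

apply_moves --targets '[[[0, 0, 0], [-0.12, 0.2, 0.6], 10], [[-0.01, 0, 0], [-0.15, 0.35, 0.6], 10], [[-0.01, 0, 0], [-0.18, 0.35, 0.6], 10]]'

```text
time_s: 14.0
tcp_pos: [0.5766, -0.1385, 0.0577]
eef_rot: [179.7, -16.5, -8.4]
contact_force: [-17.5, 49.1, 6.5]
gripper_width: 0.0137
```

```bash
python3 step.py 35 20 40 22 45 25 50 28
```

```text
t 14.0 tcp [ 0.5766 -0.1385  0.0577] rot [179.7 -16.5  -8.4] turned 28.18 F [-17.5  49.1   6.5] M [17.71  6.89  4.96] w 0.0137
35.0 20.0 shift [-0.05 -0.03  0.02] turn [-0.23  0.43  0.81]
40.0 22.0 shift [-0.01 -0.01  0.  ] turn [-0.22  0.25  0.58]
45.0 25.0 shift [-0.01 -0.01  0.  ] turn [-0.25  0.37  0.57]
50.0 28.0 shift [-0.01 -0.01  0.  ] turn [-0.28  0.37  0.56]
```

```bash
python3 - <<'E'
from sel import *
from plant import r
c=r.capture("side");np.savez("side6.npz",**c);crop(c,290,430,210,370,5,"pics/s6.png")
c=r.capture("top");np.savez("top6.npz",**c);crop(c,330,460,170,270,6,"pics/t6.png")
s=r.get_state();print(s["contact_force"],s["moment"],s["joint_torque"].round(1),s["tcp_pos"],s["eef_rot"])
E
```

```text
[-9.47230374 48.15372605 -1.10307981] [17.58817249  4.76441997  5.01907128] [-26.8 -45.4  19.4   7.7  -2.9  -3.7] [ 0.57647853 -0.13844053  0.05776155] [179.54640821 -16.50076226  -8.1769962 ]
```

View pics/s6.png

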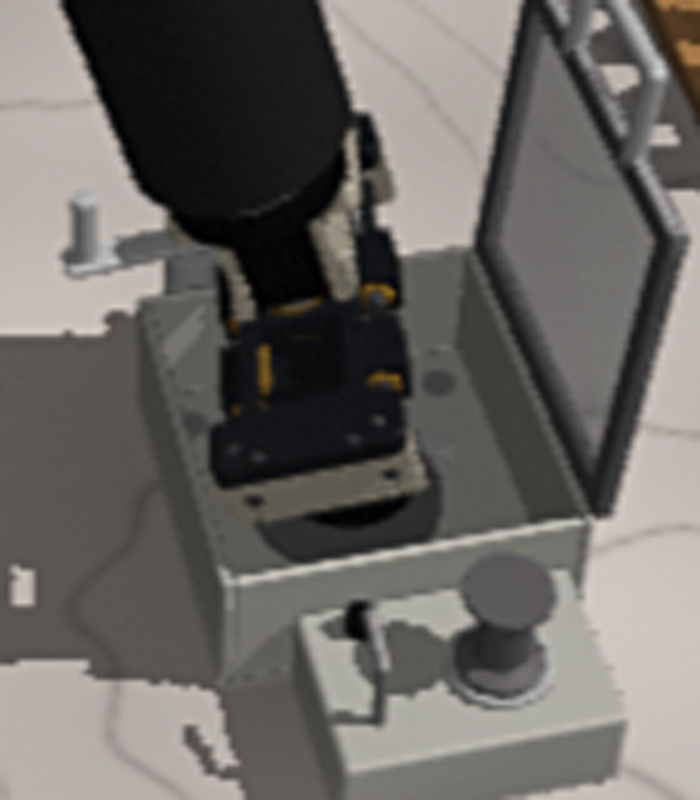

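View pics/t6.png

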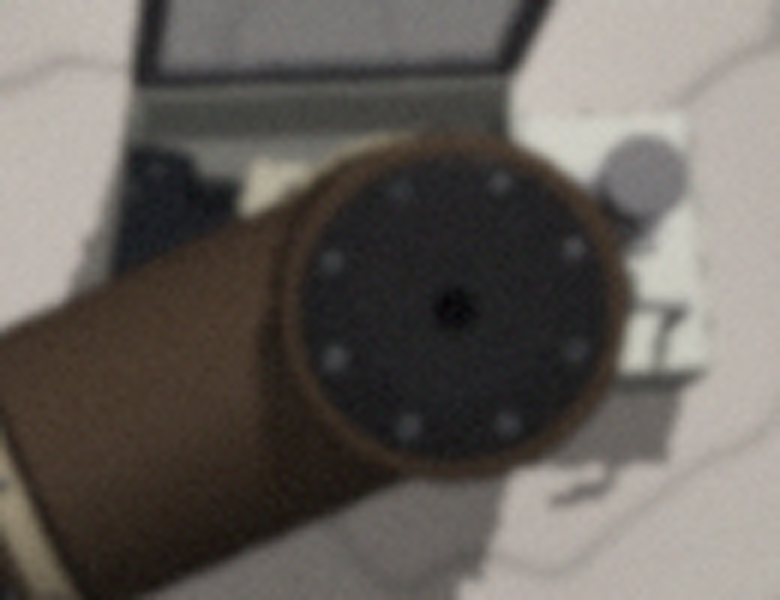

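apply_moves --targets '[[[0, 0, 0], [0, 0, 0.1], 10]]'

```text
time_s: 14.2
tcp_pos: [0.5761, -0.1368, 0.0576]
eef_rot: [179.7, -16.5, -8.8]
contact_force: [6.9, -27.0, 1.0]
gripper_width: 0.0136
```

```bash
python3 step.py 32 20 36 22 40 24 45 26
```

```text
t 14.2 tcp [ 0.5761 -0.1368  0.0576] rot [179.7 -16.5  -8.8] turned 28.53 F [  6.9 -27.    1. ] M [-9.95 -1.14 -2.47] w 0.0136
32.0 20.0 shift [-0.03  0.01  0.02] turn [-0.1   0.44  0.41]
36.0 22.0 shift [-0.01 -0.    0.  ] turn [-0.18  0.25  0.47]
40.0 24.0 shift [-0.01 -0.    0.  ] turn [-0.2   0.25  0.46]
45.0 26.0 shift [-0.01 -0.01  0.  ] turn [-0.26  0.25  0.57]
```

apply_moves --targets '[[[0, 0.01, 0], [0, 0, 0], 10], [[0, 0, 0], [0, 0, 0], 10]]'

```text
time_s: 14.4
tcp_pos: [0.5762, -0.1373, 0.0577]
eef_rot: [179.6, -16.4, -8.7]
contact_force: [1.2, -1.9, -0.7]
gripper_width: 0.0137
```

```bash
python3 step.py 31 18 34 20 37 22 40 24
```

```text
t 14.4 tcp [ 0.5762 -0.1373  0.0577] rot [179.6 -16.4  -8.7] turned 28.42 F [ 1.2 -1.9 -0.7] M [-0.45  0.98  0.11] w 0.0137
31.0 18.0 shift [-0.03  0.    0.02] turn [-0.05  0.19  0.31]
34.0 20.0 shift [-0.01 -0.    0.  ] turn [-0.12  0.25  0.35]
37.0 22.0 shift [-0.01 -0.    0.  ] turn [-0.13  0.25  0.35]
40.0 24.0 shift [-0.01 -0.    0.  ] turn [-0.15  0.25  0.35]
```

apply_moves --targets '[[[0, 0, 0], [-0.08, 0.2, 0.3], 10], [[0, 0, 0], [-0.12, 0.2, 0.35], 10], [[0, 0, 0], [0, 0, 0], 10]]'

```text
time_s: 14.7
tcp_pos: [0.5811, -0.1372, 0.0592]
eef_rot: [179.1, -18.3, -9.7]
contact_force: [11.4, -32.8, 20.4]
gripper_width: 0.0137
```

```bash
sed -i 's/^A=.*/A=np.array([.578,-.1376]);B=19.75/' sel.py;python3 step.py 37 22 40 24 43 26
```

```text
t 14.7 tcp [ 0.5811 -0.1372  0.0592] rot [179.1 -18.3  -9.7] turned 29.46 F [ 11.4 -32.8  20.4] M [-12.04  -5.83  -2.99] w 0.0137
37.0 22.0 shift [-0.15  0.01  0.02] turn [-0.21  0.45  0.89]
40.0 24.0 shift [-0.01 -0.    0.  ] turn [-0.15  0.25  0.35]
43.0 26.0 shift [-0.01 -0.    0.  ] turn [-0.16  0.25  0.34]
```

```bash
python3 - <<'E'
from plant import r
s=r.get_state();print(s["joints"].round(2),s["qd"].round(1),s["joint_torque"].round(1))
E
```

```text
[  2.54  15.54 -52.15  45.96  -6.53  32.57] [ 3.4 -0.1  0.6 -9.3  0.6  5. ] [ 14.1 -27.5   0.5   5.5   5.   -2.6]
```

```bash
cat > clr.py <<'E'
from sel import *
p=np.load("win.npy");xw=np.array([np.cos(p[2]),np.sin(p[2]),0])
H=W((.08,0,.0705))
def clr(turn,g,be=0,zp=.05,th=1.65,L=(.091,.097),wd=.039):
    R=Ro.from_euler('xyz',[180,-g,B-turn],degrees=True)*Ro.from_euler('x',be,degrees=True)
    P=np.append(A,zp)-R.apply([0,0,.007])
    c=np.array([[sx*wd,sy*l,-d-.002] for sx in(-1,1) for sy in(-1,1) for d,l in((.047,L[0]),(.075,L[1]),(.10,L[1]+.003))])
    w=P+R.apply(c)
    n=xw*np.sin(th)+np.array([0,0,1])*np.cos(th)   # normal pointing back
    dist=-((w-H)@n)-.003
    up=-R.apply([0,0,1]);f=np.radians(22);az=np.radians(166)
    fo=np.array([np.sin(f)*np.cos(az),np.sin(f)*np.sin(az),np.cos(f)])
    return dist.min()*1000,w[:,2].min(),np.degrees(np.arccos(up@fo)),w
if __name__=="__main__":
    for g,be in((0,0),(8,0),(8,5),(8,-5),(15,0),(20,0),(25,0),(30,0),(20,-4),(25,-4)):
        print(g,be,[tuple(np.round(clr(t,g,be)[:3],3)) for t in(30,45,60,72)])
    for th in(1.65,1.72,1.75):print(th,clr(72,15,0,.052,th)[:3],clr(72,20,0,.052,th)[:3],clr(72,25,0,.052,th)[:3])
E
python3 clr.py
```

```text
0 0 [(np.float64(23.649), np.float64(0.106), np.float64(22.0)), (np.float64(4.741), np.float64(0.106), np.float64(22.0)), (np.float64(-9.465), np.float64(0.106), np.float64(22.0)), (np.float64(-16.487), np.float64(0.106), np.float64(22.0))]
8 0 [(np.float64(31.927), np.float64(0.1), np.float64(14.026)), (np.float64(12.947), np.float64(0.1), np.float64(14.235)), (np.float64(-1.174), np.float64(0.1), np.float64(15.221)), (np.float64(-8.951), np.float64(0.1), np.float64(16.443))]
8 5 [(np.float64(34.864), np.float64(0.092), np.float64(15.343)), (np.float64(17.042), np.float64(0.092), np.float64(13.597)), (np.float64(3.842), np.float64(0.092), np.float64(12.66)), (np.float64(-2.775), np.float64(0.092), np.float64(12.666))]
8 -5 [(np.float64(29.07), np.float64(0.092), np.float64(14.39)), (np.float64(9.105), np.float64(0.092), np.float64(16.416)), (np.float64(-6.795), np.float64(0.092), np.float64(18.772)), (np.float64(-16.552), np.float64(0.092), np.float64(20.733))]
15 0 [(np.float64(39.574), np.float64(0.094), np.float64(7.097)), (np.float64(19.852), np.float64(0.094), np.float64(7.827)
[... 1550 characters left out ...]
0265744)) (np.float64(2.9113334586227224), np.float64(0.08627112386616512), np.float64(15.28165445359958))
1.72 (np.float64(-0.4618936716153316), np.float64(0.0959979035131895), np.float64(13.655812242202838)) (np.float64(2.9116586000505684), np.float64(0.09128400117430979), np.float64(13.618509210265744)) (np.float64(6.283449535642104), np.float64(0.08627112386616512), np.float64(15.28165445359958))
1.75 (np.float64(0.9112843371462771), np.float64(0.0959979035131895), np.float64(13.655812242202838)) (np.float64(4.3219714039171455), np.float64(0.09128400117430979), np.float64(13.618509210265744)) (np.float64(7.7156787289418105), np.float64(0.08627112386616512), np.float64(15.28165445359958))
```

apply_moves --targets '[[[0, 0.01, 0], [0, 0, 0], 10], [[0, 0, 0], [0, 0, 0], 10]]'

```text
time_s: 14.9
tcp_pos: [0.5813, -0.1378, 0.0595]
eef_rot: [179.0, -18.3, -9.6]
contact_force: [3.3, -3.4, -5.0]
gripper_width: 0.0138
```

```bash
cat > step2.py <<'E'
from sel import *
from plant import r
import sys
s=r.get_state();R=Ro.from_euler('xyz',s["eef_rot"],degrees=True);P=s["tcp_pos"]
xx=R.apply([1,0,0]);yaw=np.degrees(np.arctan2(xx[1],xx[0]))
lat=R.inv().apply(P-np.append(A,.05))
print("t",round(s["time_s"],2),"tcp",P.round(4),"rot",s["eef_rot"].round(1),"turned",round(B-yaw,2),"F",s["contact_force"].round(1),"M",s["moment"].round(2),"w",round(s["gripper_width"],4),"q",s["joints"].round(0),"offs in tool mm",(lat*1000).round(1))
a=list(map(float,sys.argv[1:]))
# steps: dturn, dgamma ; rotate whole pose about vertical axis at A, tilt about tool y through pivot
piv=np.append(A,.05)
for dt,dg in zip(a[::2],a[1::2]):
    Q=Ro.from_euler('z',-dt,degrees=True)
    T2=Q*R*Ro.from_euler('y',dg,degrees=True)
    off=R.inv().apply(P-piv); off=off*[1,0,1] if len(sys.argv)%2==0 else off
    P2=piv+T2.apply(off)
    print(dt,dg,"shift",(R.inv().apply(P2-P)/.04).round(3),"turn",((R.inv()*T2).as_rotvec(degrees=True)/8).round(2));R=T2;P=P2
E
python3 step2.py 3 0 3 0
```

```text
t 14.9 tcp [ 0.5813 -0.1378  0.0595] rot [179.  -18.3  -9.6] turned 29.35 F [ 3.3 -3.4 -5. ] M [-0.81  0.37 -0.05] w 0.0138 q [  3.  16. -52.  46.  -7.  33.] offs in tool mm [ 6.1 -0.2 -8. ]
3.0 0.0 shift [0.    0.004 0.   ] turn [-0.12 -0.01  0.36]
3.0 0.0 shift [0.    0.004 0.   ] turn [-0.12 -0.01  0.36]
```

apply_moves --targets '[[[0, 0.005, 0], [-0.12, 0, 0.36], 10], [[0, 0.005, 0], [-0.12, 0, 0.36], 10]]'

```text
time_s: 15.1
tcp_pos: [0.5816, -0.1382, 0.0594]
eef_rot: [178.9, -18.4, -12.9]
contact_force: [-8.1, 0.4, 11.6]
gripper_width: 0.0136
```

```bash
python3 step2.py 3 0 3 0
```

```text
t 15.1 tcp [ 0.5816 -0.1382  0.0594] rot [178.9 -18.4 -12.9] turned 32.66 F [-8.1  0.4 11.6] M [0.43 2.81 0.02] w 0.0136 q [ -5.  15. -56.  71.  -4.  11.] offs in tool mm [ 6.4 -0.1 -7.8]
3.0 0.0 shift [0.    0.005 0.   ] turn [-0.12 -0.01  0.36]
3.0 0.0 shift [0.    0.005 0.   ] turn [-0.12 -0.01  0.36]
```

```bash
cat > kin.py <<'E'
import numpy as np
from scipy.spatial.transform import Rotation as Ro
def rot(ax,deg): return Ro.from_rotvec(np.radians(deg)*np.array(ax,float))
X,Y,Z=[1,0,0],[0,1,0],[0,0,1]
S4,S6,C6=1,1,0
def fk(q,k):
    a1,h,L2,a3,L3,d,Lt,s4=k[:8]
    R=rot(Z,q[0]);p=R.apply([a1,0,h])
    R=R*rot(Y,q[1]);p=p+R.apply([0,0,L2])
    R=R*rot(Y,-q[2]);p=p+R.apply([L3,0,a3])   # forearm along x
    R=R*rot(X,K4*q[3]);
    R=R*rot(Y,-q[4]);p=p+R.apply([Lt,d,0])
    return p,R
def tool(R,q):
    # tool z = R x ; roll by q6
    R0=R*rot(X,K6*q[5])
    return R0
K4=1;K6=1
E
python3 - <<'E'
import kin,numpy as np
from kin import *
from plant import r
from scipy.optimize import least_squares
s=r.get_state()
D=[([80.163,20.546,.682,0,-70.136,-16.507],[.3,.605,.244],[180,0,-26.35]),
([6.3,.2,-9.5,.4,-79.5,96.0],[.4825,-.142,.3622],[179.5,-.64,12.41]),
([5.1,6.5,-15.7,-1.7,-56.5,104.8],[.5805,-.1316,.2625],[178.61,-11.37,19.26]),
([2.54,15.54,-52.15,45.96,-6.53,32.57],[.5811,-.1372,.0592],[179.1,-18.3,-9.7]),
(list(s["joints"]),s["tcp_pos"],s["eef_rot"])]
for kin.K4 in(1,-1):
    def f(k):
        return np.concatenate([(fk(q,k)[0]-p)*1000 for q,p,e in D])
    best=None
    for L2 in(.4,.5,.7):
      for d in(-.19,.19):
        o=least_squares(f,[0,.25,L2,0,.5,d,.35,0],loss='soft_l1')
        if best is None or o.cost<best.cost:best=o
    print(kin.K4,best.cost,best.x.round(4));print(f(best.x).reshape(-1,3).round(1))
    for q,p,e in D:
        R=fk(q,best.x)[1];Rt=Ro.from_euler('xyz',e,degrees=True)
        print("toolz",R.apply([1,0,0]).round(3),Rt.apply([0,0,1]).round(3))
E
```

```text
1 222.28896643962412 [ 4.190e-01 -3.680e-01  4.022e-01  2.509e-01  2.400e-03 -1.928e-01
 -4.000e-04  0.000e+00]
[[  0.6   0.2   0.3]
 [  0.7   1.4 -81.9]
 [ -2.  -10.2   6.3]
 [ 55.7  31.3   1.2]
 [ -1.9  21.4 -18.3]]
toolz [-0.  0. -1.] [-0. -0. -1.]
toolz [ 0.013  0.008 -1.   ] [ 0.013 -0.006 -1.   ]
toolz [ 0.198 -0.007 -0.98 ] [ 0.194  0.042 -0.98 ]
toolz [ 0.3    0.095 -0.949] [ 0.307 -0.068 -0.949]
toolz [ 0.314  0.03  -0.949] [ 0.303 -0.089 -0.949]
-1 0.4633530829996235 [-6.000e-04  2.002e-01  6.026e-01 -4.000e-04  4.641e-01 -1.918e-01
  3.628e-01  0.000e+00]
[[-0.5  0.  -0.4]
 [ 0.3 -0.1  0.6]
 [-0.3 -0.  -0.2]
 [ 0.1 -0.1  0. ]
 [ 0.  -0.1  0.1]]
toolz [-0.  0. -1.] [-0. -0. -1.]
toolz [ 0.015 -0.005 -1.   ] [ 0.013 -0.006 -1.   ]
toolz [ 0.193  0.042 -0.98 ] [ 0.194  0.042 -0.98 ]
toolz [ 0.307 -0.068 -0.949] [ 0.307 -0.068 -0.949]
toolz [ 0.303 -0.089 -0.949] [ 0.303 -0.089 -0.949]
```

```bash
cat > ik.py <<'E'
import kin;kin.K4=-1
from kin import *
from scipy.optimize import least_squares
K=[-.0006,.2002,.6026,-.0004,.4641,-.1918,.3628,0]
LO=np.array([-176,-82,-58.28,-173.87,-174.79]);HI=np.array([176,121.7,71.7,95.5,-.11])
def ik(P,zt,seed):
    f=lambda q:np.concatenate([(fk(q,K)[0]-P)*100,(fk(q,K)[1].apply([1,0,0])-zt)*20])
    o=least_squares(f,seed,x_scale=10)
    return o.x,o.cost
E
python3 - <<'E'
from ik import *
from clr import *
from clr import clr
seeds=[[3,15,-45,0,-25],[0,15,-50,60,-20],[-15,15,-50,90,-25],[5,15,-40,-60,-30],[5,10,-40,-120,-30],[-20,15,-50,150,-20]]
for turn in(30,50,60,72):
  for g,be in((0,0),(5,5),(5,10),(10,0),(15,0),(20,0),(25,0),(30,0)):
    R=Ro.from_euler('xyz',[180,-g,B-turn],degrees=True)*Ro.from_euler('x',be,degrees=True)
    P=np.append(A,.05)-R.apply([0,0,.007]);S=set()
    for s in seeds:
        q,c=ik(P,R.apply([0,0,1]),s)
        if c<1e-6 and (q<=HI).all() and (q>=LO).all(): S.add(tuple(q.round(0)))
    print(turn,g,be,round(clr(turn,g,be)[0],1),S)
E
```

```text
30 0 0 23.6 {(np.float64(5.0), np.float64(23.0), np.float64(-22.0), np.float64(0.0), np.float64(-44.0))}
30 5 5 31.3 {(np.float64(3.0), np.float64(21.0), np.float64(-24.0), np.float64(-6.0), np.float64(-39.0))}
30 5 10 33.9 {(np.float64(-1.0), np.float64(22.0), np.float64(-20.0), np.float64(-14.0), np.float64(-42.0))}
30 10 0 34.1 {(np.float64(7.0), np.float64(19.0), np.float64(-34.0), np.float64(6.0), np.float64(-28.0))}
30 15 0 39.6 {(np.float64(8.0), np.float64(17.0), np.float64(-41.0), np.float64(15.0), np.float64(-18.0))}
30 20 0 45.2 set()
30 25 0 50.9 set()
30 30 0 56.7 set()
50 0 0 -0.6 {(np.float64(5.0), np.float64(23.0), np.float64(-22.0), np.float64(0.0), np.float64(-44.0))}
50 5 5 9.0 {(np.float64(5.0), np.float64(21.0), np.float64(-27.0), np.float64(-2.0), np.float64(-36.0))}
50 5 10 13.4 {(np.float64(1.0), np.float64(20.0), np.float64(-25.0), np.float64(-10.0), np.float64(-36.0))}
50 10 0 9.5 {(np.float64(9.0), np.float64(19.0), np.float64(-36.0), np.float64(14.0), np.float64(-28.0))}
50 15 0 14.2 {(np.float64(8.0), np.float64(17.0), np.float64(-46.0), np.float64(33.0),
[... 815 characters left out ...]
.0), np.float64(0.0), np.float64(-44.0))}
72 5 5 -4.9 {(np.float64(7.0), np.float64(20.0), np.float64(-30.0), np.float64(3.0), np.float64(-33.0))}
72 5 10 0.9 {(np.float64(5.0), np.float64(19.0), np.float64(-30.0), np.float64(-3.0), np.float64(-30.0))}
72 10 0 -7.2 {(np.float64(10.0), np.float64(20.0), np.float64(-36.0), np.float64(18.0), np.float64(-31.0))}
72 15 0 -3.8 {(np.float64(11.0), np.float64(19.0), np.float64(-44.0), np.float64(35.0), np.float64(-24.0))}
72 20 0 -0.6 {(np.float64(6.0), np.float64(17.0), np.float64(-53.0), np.float64(63.0), np.float64(-19.0))}
72 25 0 2.8 {(np.float64(-2.0), np.float64(16.0), np.float64(-57.0), np.float64(92.0), np.float64(-19.0))}
72 30 0 6.1 set()
```

apply_moves --targets '[[[0, 0, 0], [0, 0, 0], 60], [[0, 0, 0], [0, 0, 0], 60], [[0, 0, 0], [0, 0, 0], 60], [[0, 0, 0], [0, 0, 0], 60]]'

```text
time_s: 15.5
tcp_pos: [0.5787, -0.1367, 0.0585]
eef_rot: [179.0, -18.2, -12.7]
contact_force: [0.0, 0.2, -0.1]
gripper_width: 0.0397
```

apply_moves --targets '[[[0, 0, -0.2], [0, 0, 0], 60], [[0, 0, -0.3], [0, 0, 0], 60], [[0, 0, -0.4], [0, 0, 0], 60], [[0, 0, -0.5], [0, 0, 0], 60]]'

```text
time_s: 15.9
tcp_pos: [0.569, -0.1402, 0.1063]
eef_rot: [178.5, -18.6, -12.8]
contact_force: [0.3, -0.6, 0.6]
gripper_width: 0.0597
```

```bash
python3 step2.py
```

```text
t 15.9 tcp [ 0.569  -0.1402  0.1063] rot [178.5 -18.6 -12.8] turned 32.53 F [ 0.3 -0.6  0.6] M [ 0.08  0.81 -0.07] w 0.0597 q [  8.  11. -46.  27. -18.  44.] offs in tool mm [ 10.1   5.9 -55.9]
```

```bash
sed -i 's/return np.append(A,zp)-R.apply(\[0,0,back\])/return np.append(A,zp)-R.apply([OFF,0,back])/; s/^def pose/OFF=.008\ndef pose/' sel.py; cat sel.py; python3 - <<'E'
from sel import *
from plant import r
P,e=pose(0,8,zp=.12);print(P);go(P,e)
c=r.capture("side");np.savez("side7.npz",**c);crop(c,290,430,210,370,5,"pics/s7.png")
E
```

```text
from h import *
A=np.array([.578,-.1376]);B=19.75
OFF=.008
def pose(turn,g,zp=.050,back=.007):
    R=Ro.from_euler('xyz',[180,-g,B-turn],degrees=True)
    return np.append(A,zp)-R.apply([OFF,0,back]),[180,-g,B-turn]
[ 0.56962696 -0.14060623  0.12581849]
t 15.9 tcp [ 0.569  -0.1402  0.1063] rot [178.53 -18.57 -12.78] F [ 0.3 -0.6  0.6] w 0.0597
shift units [ 0.17  0.02 -0.46] max 0.46
turn units [ 1.11 -1.24 -3.98]
```

View pics/s7.png

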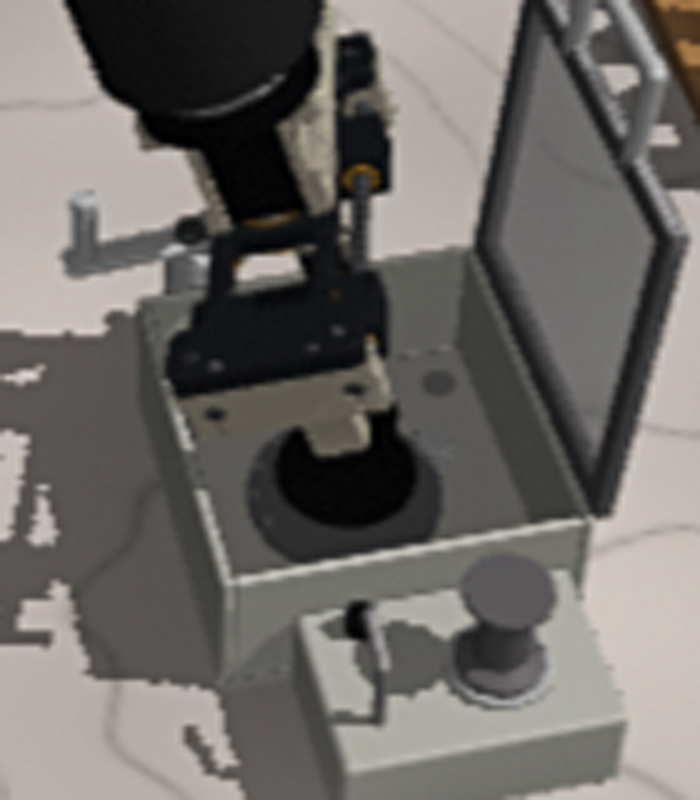

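apply_moves --targets '[[[0, 0, -0.5], [0.22, -0.25, -0.8], 60], [[0, 0, -0.3], [0.22, -0.25, -0.8], 50], [[0, 0, 0], [0.22, -0.25, -0.8], 40], [[0, 0, 0], [0.22, -0.2, -0.8], 36], [[0, 0, 0], [0.22, -0.15, -0.8], 36]]'

```text
time_s: 16.45
tcp_pos: [0.5649, -0.1382, 0.1344]
eef_rot: [179.1, -10.5, 17.0]
contact_force: [0.5, -0.2, 0.3]
gripper_width: 0.0375
```

```bash
python3 - <<'E'
from sel import *
P,e=pose(0,10,zp=.09);print(P);go(P,e)
P,e=pose(0,10);print(P);go(P,e)
E
```

```text
[ 0.56944095 -0.14067301  0.09550447]
t 16.45 tcp [ 0.5649 -0.1382  0.1344] rot [179.12 -10.51  17.05] F [ 0.5 -0.2  0.3] w 0.0375
shift units [-0.09  0.08  0.97] max 0.97
turn units [ 0.17 -0.06 -0.33]
[ 0.56944095 -0.14067301  0.05550447]
t 16.45 tcp [ 0.5649 -0.1382  0.1344] rot [179.12 -10.51  17.05] F [ 0.5 -0.2  0.3] w 0.0375
shift units [-0.27  0.06  1.96] max 1.96
turn units [ 0.17 -0.06 -0.33]
```

apply_moves --targets '[[[-0.05, 0.06, 0.4], [0.15, -0.05, -0.33], 36], [[-0.05, 0, 0.4], [0, 0, 0], 36], [[-0.05, 0, 0.3], [0, 0, 0], 36], [[0, 0, 0], [0, 0, 0], 36]]'

```text
time_s: 16.85
tcp_pos: [0.5711, -0.1393, 0.0897]
eef_rot: [180.0, -10.4, 20.0]
contact_force: [-0.9, 0.6, -0.6]
gripper_width: 0.0362
```

```bash
python3 - <<'E'
from sel import *
P,e=pose(0,10);print(P);go(P,e)
E
```

```text
[ 0.56944095 -0.14067301  0.05550447]
t 16.85 tcp [ 0.5711 -0.1393  0.0897] rot [179.98 -10.41  19.98] F [-0.9  0.6 -0.6] w 0.0362
shift units [-0.2   0.02  0.83] max 0.83
turn units [-0.   -0.05  0.03]
```

apply_moves --targets '[[[-0.08, 0.02, 0.35], [0, -0.05, 0.03], 36], [[-0.08, 0, 0.3], [0, 0, 0], 36], [[-0.05, 0, 0.15], [0, 0, 0], 36], [[0, 0, 0], [0, 0, 0], 36]]'

```text
time_s: 17.25
tcp_pos: [0.5687, -0.1404, 0.0549]
eef_rot: [-180.0, -10.0, 19.7]
contact_force: [1.4, -1.0, -0.9]
gripper_width: 0.0361
```

```bash
python3 - <<'E'
from sel import *
P,e=pose(0,10);print(P);go(P,e)
E
```

```text
[ 0.56944095 -0.14067301  0.05550447]
t 17.25 tcp [ 0.5687 -0.1404  0.0549] rot [-179.97  -10.01   19.73] F [ 1.4 -1.  -0.9] w 0.0361
shift units [ 0.02  0.01 -0.01] max 0.02
turn units [-0. -0. -0.]
```

apply_moves --targets '[[[0, 0, 0], [0, 0, 0], 25], [[0, 0, 0], [0, 0, 0], 10], [[0, 0, 0], [0, 0, 0], 10], [[0, 0, 0], [0, 0, 0], 10], [[0, 0, 0], [0, 0, 0], 10]]' --squeeze 58

```text
time_s: 17.75
tcp_pos: [0.5693, -0.1406, 0.0557]
eef_rot: [180.0, -10.1, 19.8]
contact_force: [1.1, -0.5, -3.8]
gripper_width: 0.0135
```

```bash
python3 step2.py 4 0 4 0 4 0
```

```text
t 17.75 tcp [ 0.5693 -0.1406  0.0557] rot [180.  -10.1  19.8] turned -0.03 F [ 1.1 -0.5 -3.8] M [-0.35  0.26  0.18] w 0.0135 q [  3.  19. -28.  -5. -33. 111.] offs in tool mm [-8.1 -0.1 -7.3]
4.0 0.0 shift [ 0.001 -0.016  0.   ] turn [-0.09 -0.    0.49]
4.0 0.0 shift [ 0.001 -0.016  0.   ] turn [-0.09 -0.    0.49]
4.0 0.0 shift [ 0.001 -0.016  0.   ] turn [-0.09 -0.    0.49]
```

apply_moves --targets '[[[0, -0.015, 0], [-0.09, 0, 0.49], 10], [[0, -0.015, 0], [-0.09, 0, 0.49], 10], [[0, -0.015, 0], [-0.09, 0, 0.49], 10]]'

```text
time_s: 18.05
tcp_pos: [0.5688, -0.1387, 0.0558]
eef_rot: [179.9, -10.1, 7.5]
contact_force: [1.2, -2.0, -3.5]
gripper_width: 0.0136
```

```bash
python3 step2.py 4 0 4 0 4 0
```

```text
t 18.05 tcp [ 0.5688 -0.1387  0.0558] rot [179.9 -10.1   7.5] turned 12.29 F [ 1.2 -2.  -3.5] M [-0.78  0.42  0.05] w 0.0136 q [  5.  19. -31.  -1. -30.  93.] offs in tool mm [-8.1 -0.1 -7.3]
4.0 0.0 shift [ 0.001 -0.016  0.   ] turn [-0.09 -0.    0.49]
4.0 0.0 shift [ 0.001 -0.016  0.   ] turn [-0.09 -0.    0.49]
4.0 0.0 shift [ 0.001 -0.016  0.   ] turn [-0.09 -0.    0.49]
```

Tracking is clean with low forces. Continuing.

apply_moves --targets '[[[0, -0.015, 0], [-0.09, 0, 0.49], 10], [[0, -0.015, 0], [-0.09, 0, 0.49], 10], [[0, -0.015, 0], [-0.09, 0, 0.49], 10]]'

```text
time_s: 18.35
tcp_pos: [0.5688, -0.1368, 0.0558]
eef_rot: [179.9, -10.1, -5.0]
contact_force: [2.0, -2.1, -3.1]
gripper_width: 0.0135
```

```bash
python3 step2.py 4 0 4 0 4 0
```

```text
t 18.35 tcp [ 0.5688 -0.1368  0.0558] rot [179.9 -10.1  -5. ] turned 24.73 F [ 2.  -2.1 -3.1] M [-0.74  0.34  0.04] w 0.0135 q [  7.  19. -34.   5. -28.  74.] offs in tool mm [-8.1 -0.  -7.3]
4.0 0.0 shift [ 0.001 -0.016  0.   ] turn [-0.09 -0.    0.49]
4.0 0.0 shift [ 0.001 -0.016  0.   ] turn [-0.09 -0.    0.49]
4.0 0.0 shift [ 0.001 -0.016  0.   ] turn [-0.09 -0.    0.49]
```

apply_moves --targets '[[[0, -0.015, 0], [-0.09, 0, 0.49], 10], [[0, -0.015, 0], [-0.09, 0, 0.49], 10], [[0, -0.015, 0], [-0.09, 0, 0.49], 10]]'

```text
time_s: 18.65
tcp_pos: [0.5691, -0.1348, 0.0558]
eef_rot: [179.8, -10.2, -17.4]
contact_force: [1.1, -2.8, -2.7]
gripper_width: 0.0138
```

```bash
python3 step2.py 4 0 4 0 4 0
```

```text
t 18.65 tcp [ 0.5691 -0.1348  0.0558] rot [179.8 -10.2 -17.4] turned 37.14 F [ 1.1 -2.8 -2.7] M [-0.45  0.25  0.11] w 0.0138 q [  9.  18. -36.  10. -27.  55.] offs in tool mm [-8.1  0.  -7.3]
4.0 0.0 shift [ 0.001 -0.016  0.   ] turn [-0.09 -0.    0.49]
4.0 0.0 shift [ 0.001 -0.016  0.   ] turn [-0.09 -0.    0.49]
4.0 0.0 shift [ 0.001 -0.016  0.   ] turn [-0.09 -0.    0.49]
```

apply_moves --targets '[[[0, -0.015, 0], [-0.09, 0, 0.49], 10], [[0, -0.015, 0], [-0.09, 0, 0.49], 10], [[0, -0.015, 0], [-0.09, 0, 0.49], 10]]'

```text
time_s: 18.95
tcp_pos: [0.5699, -0.1331, 0.0558]
eef_rot: [179.8, -10.3, -29.8]
contact_force: [1.6, -1.5, -3.7]
gripper_width: 0.0138
```

```bash
sed -i 's/R.apply(\[0,0,.007\])/R.apply([.008,0,.007])/' clr.py; python3 - <<'E'
from clr import *
from ik import ik
for th in (1.65,1.7):
  for t,g in((50,10),(54,12),(58,14),(62,16),(66,18),(72,15),(72,18),(72,20)):
    R=Ro.from_euler('xyz',[180,-g,B-t],degrees=True);P=np.append(A,.05)-R.apply([.008,0,.007])
    print(th,t,g,round(clr(t,g,0,th=th)[0],1),ik(P,R.apply([0,0,1]),[9,18,-40,20,-25])[0].round(0))
E
python3 step2.py 3 2 3 2 3 2
```

```text
1.65 50 10 15.9 [ 10.  19. -37.  14. -27.]
1.65 54 12 13.3 [ 10.  18. -41.  21. -24.]
1.65 58 14 11.0 [ 10.  18. -45.  31. -20.]
1.65 62 16 8.8 [  9.  17. -50.  44. -18.]
1.65 66 18 6.8 [  6.  17. -53.  57. -17.]
1.65 72 15 0.3 [ 11.  18. -45.  36. -23.]
1.65 72 18 2.1 [  9.  17. -51.  52. -20.]
1.65 72 20 3.4 [  6.  17. -54.  65. -19.]
1.7 50 10 17.8 [ 10.  19. -37.  14. -27.]
1.7 54 12 15.3 [ 10.  18. -41.  21. -24.]
1.7 58 14 13.0 [ 10.  18. -45.  31. -20.]
1.7 62 16 10.8 [  9.  17. -50.  44. -18.]
1.7 66 18 8.8 [  6.  17. -53.  57. -17.]
1.7 72 15 2.3 [ 11.  18. -45.  36. -23.]
1.7 72 18 4.2 [  9.  17. -51.  52. -20.]
1.7 72 20 5.5 [  6.  17. -54.  65. -19.]
t 18.95 tcp [ 0.5699 -0.1331  0.0558] rot [179.8 -10.3 -29.8] turned 49.57 F [ 1.6 -1.5 -3.7] M [0.05 0.2  0.24] w 0.0138 q [ 10.  19. -38.  15. -27.  37.] offs in tool mm [-8.1  0.2 -7.3]
3.0 2.0 shift [-0.006 -0.012  0.007] turn [-0.07  0.25  0.37]
3.0 2.0 shift [-0.006 -0.013  0.007] turn [-0.09  0.25  0.37]
3.0 2.0 shift [-0.006 -0.013  0.007] turn [-0.1   0.25  0.36]
```

apply_moves --targets '[[[-0.004, -0.012, 0.004], [-0.08, 0.12, 0.37], 10], [[-0.004, -0.012, 0.004], [-0.09, 0.12, 0.37], 10]]'

```text
time_s: 19.15
tcp_pos: [0.57, -0.1318, 0.0555]
eef_rot: [179.6, -12.2, -36.2]
contact_force: [1.4, -6.5, 1.0]
gripper_width: 0.0134
```

```bash
python3 step2.py 3 1 3 1 3 1
```

```text
t 19.15 tcp [ 0.57   -0.1318  0.0555] rot [179.6 -12.2 -36.2] turned 55.91 F [ 1.4 -6.5  1. ] M [-1.33  0.54 -0.1 ] w 0.0134 q [ 11.  18. -42.  23. -24.  23.] offs in tool mm [-8.5  0.1 -7.5]
3.0 1.0 shift [-0.003 -0.013  0.004] turn [-0.08  0.12  0.37]
3.0 1.0 shift [-0.003 -0.013  0.004] turn [-0.09  0.12  0.36]
3.0 1.0 shift [-0.003 -0.013  0.004] turn [-0.1   0.12  0.36]
```

apply_moves --targets '[[[-0.003, -0.012, 0.004], [-0.09, 0.15, 0.36], 10], [[-0.003, -0.012, 0.004], [-0.1, 0.15, 0.36], 10]]'

```text
time_s: 19.35
tcp_pos: [0.5703, -0.1306, 0.0554]
eef_rot: [179.5, -14.8, -42.3]
contact_force: [5.5, -11.9, -1.0]
gripper_width: 0.0134
```

```bash
python3 step2.py 3 1 3 1 3 1
python3 - <<'E'
from sel import *
from plant import r
c=r.capture("side");np.savez("side8.npz",**c);crop(c,290,430,210,370,5,"pics/s8.png")
E
```

```text
t 19.35 tcp [ 0.5703 -0.1306  0.0554] rot [179.5 -14.8 -42.3] turned 62.08 F [  5.5 -11.9  -1. ] M [-3.02 -0.67 -0.3 ] w 0.0134 q [ 10.  18. -47.  36. -21.   4.] offs in tool mm [-8.7  0.1 -7.8]
3.0 1.0 shift [-0.003 -0.014  0.004] turn [-0.1   0.12  0.36]
3.0 1.0 shift [-0.003 -0.014  0.004] turn [-0.11  0.12  0.36]
3.0 1.0 shift [-0.003 -0.014  0.004] turn [-0.11  0.12  0.36]
```

View pics/s8.png

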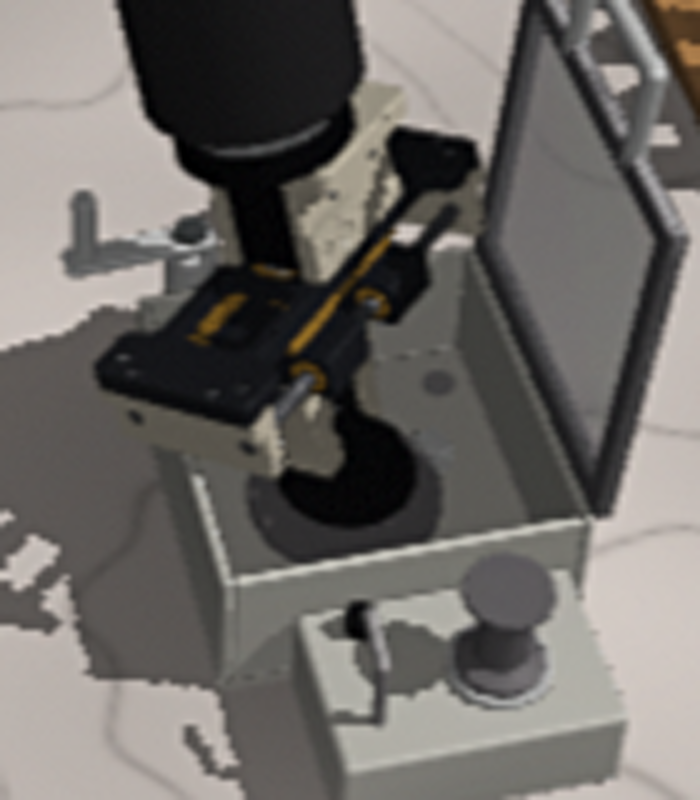

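apply_moves --targets '[[[-0.003, -0.01, 0.004], [-0.1, 0.12, 0.36], 10], [[-0.003, -0.01, 0.004], [-0.11, 0.12, 0.36], 10]]'

```text
time_s: 19.6
tcp_pos: [0.571, -0.1299, 0.0554]
eef_rot: [179.5, -16.9, -48.7]
contact_force: [2.0, -3.8, -0.6]
gripper_width: 0.0136
```

```bash
python3 step2.py 2 0.5 2 0.5; python3 -c "
from clr import *
for t,g in((68,17),(72,17),(72,18)):print(clr(t,g)[0])"
```

```text
t 19.6 tcp [ 0.571  -0.1299  0.0554] rot [179.5 -16.9 -48.7] turned 68.49 F [ 2.  -3.8 -0.6] M [0.22 0.32 0.05] w 0.0136 q [ 10.  17. -50.  46. -20. -12.] offs in tool mm [-8.4  0.2 -8.2]
2.0 0.5 shift [-0.002 -0.009  0.002] turn [-0.07  0.06  0.24]
2.0 0.5 shift [-0.002 -0.009  0.002] turn [-0.08  0.06  0.24]
4.443652412235833
1.508738062926773
2.1302724312992836
```

apply_moves --targets '[[[-0.002, -0.008, 0.002], [-0.07, 0.08, 0.24], 10], [[-0.002, -0.008, 0.002], [-0.07, 0.06, 0.22], 10]]'

```text
time_s: 19.8
tcp_pos: [0.5715, -0.1294, 0.0554]
eef_rot: [179.6, -18.1, -52.8]
contact_force: [0.4, -1.5, -2.7]
gripper_width: 0.0137
```

```bash
python3 step2.py 2 0 1 0
```

```text
t 19.8 tcp [ 0.5715 -0.1294  0.0554] rot [179.6 -18.1 -52.8] turned 72.55 F [ 0.4 -1.5 -2.7] M [1.32 0.82 0.38] w 0.0137 q [ 10.  17. -50.  51. -21. -20.] offs in tool mm [-8.3  0.3 -8.4]
2.0 0.0 shift [-0.    -0.009 -0.   ] turn [-0.08 -0.    0.24]
1.0 0.0 shift [-0.    -0.005 -0.   ] turn [-0.04 -0.    0.12]
```

apply_moves --targets '[[[0, 0, 0], [0, 0, 0], 10], [[0, 0, 0], [0, 0, 0], 10], [[0, 0, 0], [0, 0, 0], 10]]'

```text
time_s: 20.1
tcp_pos: [0.5715, -0.1294, 0.0554]
eef_rot: [179.6, -18.1, -52.7]
contact_force: [0.2, -1.1, -2.9]
gripper_width: 0.0133
```

```bash
python3 step2.py 1 0
python3 - <<'E'
from sel import *
from plant import r
c=r.capture("side");np.savez("side9.npz",**c);crop(c,290,430,210,370,5,"pics/s9.png");crop(c,335,385,285,325,14,"pics/s9z.png")
c=r.capture("top");np.savez("top9.npz",**c);crop(c,330,460,170,270,6,"pics/t9.png")
E
python3 step2.py
```

```text
t 20.1 tcp [ 0.5715 -0.1294  0.0554] rot [179.6 -18.1 -52.7] turned 72.47 F [ 0.2 -1.1 -2.9] M [1.26 0.75 0.32] w 0.0133 q [  9.  17. -50.  51. -21. -20.] offs in tool mm [-8.3  0.3 -8.4]
1.0 0.0 shift [-0.    -0.005 -0.   ] turn [-0.04 -0.    0.12]
t 20.2 tcp [ 0.5715 -0.1294  0.0554] rot [179.6 -18.1 -52.7] turned 72.49 F [ 0.4 -0.6 -2.1] M [1.24 0.74 0.34] w 0.0136 q [  9.  17. -50.  51. -21. -20.] offs in tool mm [-8.3  0.3 -8.4]
```

View pics/s9.png

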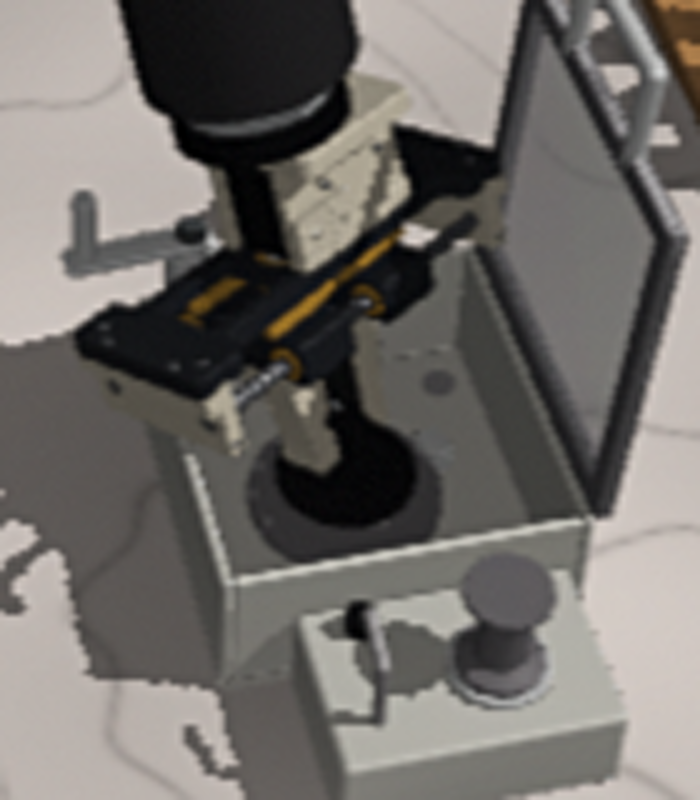

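View pics/s9z.png

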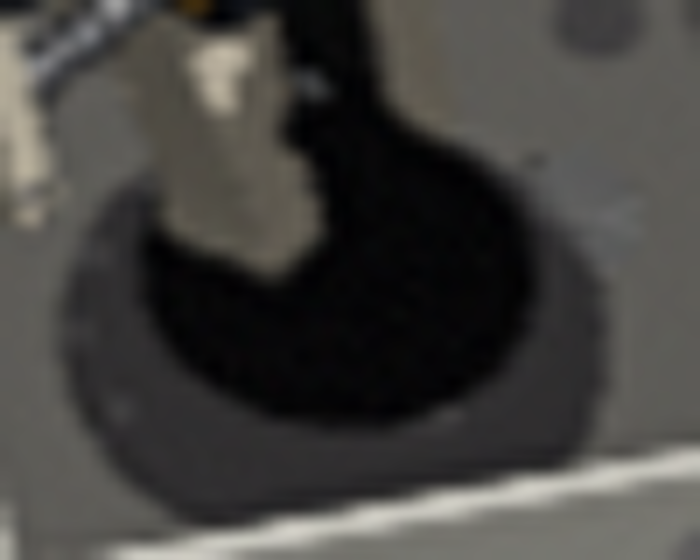

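View pics/t9.png

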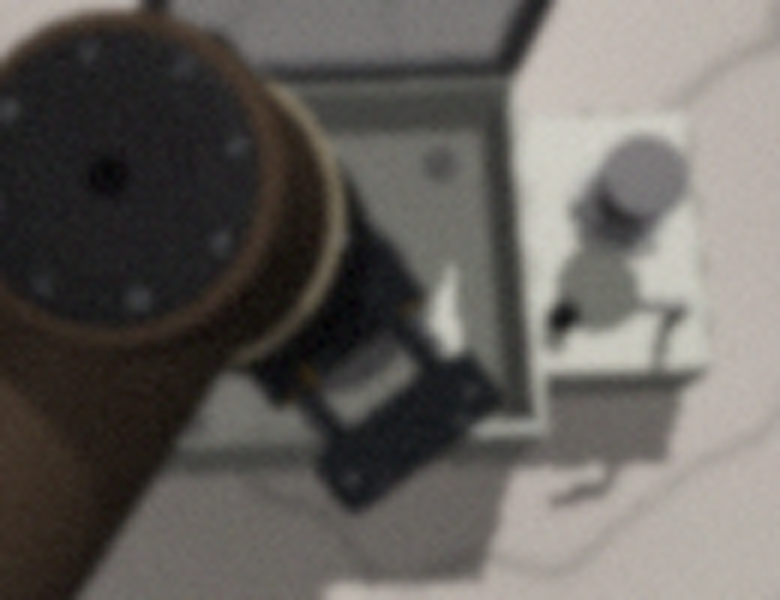

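```bash
python3 - <<'E'
from sel import *
c=load("side9.npz")
p=onz(c,335+312/14-.46,285+82/14-.46,.062);d=p[:2]-A;print("mark",p,np.hypot(*d),np.degrees(np.arctan2(d[1],d[0])),"turn",180+B-np.degrees(np.arctan2(d[1],d[0])))
c0=load("side4.npz");p0=onz(c0,310+357/8-.44,270+204/8-.44,.062);d=p0[:2]-A;print("home",p0,np.hypot(*d),np.degrees(np.arctan2(d[1],d[0])))
# bar direction from depth black points
z=c["z_map"];v,u=np.mgrid[:480,:640];R,tt,o=cam(c)
w=(np.stack([(u-c["cx"])/c["fx"],-(v-c["cy"])/c["fy"],-np.ones_like(u)],-1)*z[...,None])@R+o
blk=(c["img"].max(2)<30)&(z>0)&(np.hypot(w[...,0]-A[0],w[...,1]-A[1])<.03)&(w[...,2]>.035)&(w[...,2]<.066)
k=w[blk];print(len(k))
q=k[:,:2]-k[:,:2].mean(0);vt=np.linalg.svd(q)[2];print(np.degrees(np.arctan2(vt[0,1],vt[0,0])),k.mean(0))
E
```

```text
mark [ 0.57320206 -0.13103537  0.062     ] 0.008131089444278336 126.16219390290274 turn 73.58780609709726
home [ 0.56477511 -0.14354779  0.062     ] 0.014500821842208484 -155.7845241450572
169
-61.28786849253712 [ 0.58203285 -0.14806071  0.05472115]
```

```bash
python3 - <<'E'
from sel import *
from plant import r
p=np.load("win.npy");c=load("side9.npz");z=c["z_map"];v,u=np.mgrid[:480,:640];R,tt,o=cam(c)
w=(np.stack([(u-c["cx"])/c["fx"],-(v-c["cy"])/c["fy"],-np.ones_like(u)],-1)*z[...,None])@R+o
d=w-np.append(p[:2],0);X=d[...,0]*np.cos(p[2])+d[...,1]*np.sin(p[2]);Y=-d[...,0]*np.sin(p[2])+d[...,1]*np.cos(p[2])
m=(abs(X-.09)<.02)&(Y<.03)&(Y>-.09)&(w[...,2]>.1)&(w[...,2]<.3)&(z>0)
f=np.polyfit(w[m][:,2],X[m],1);print("cover",np.pi/2+np.arctan(f[0]))
a=load("side0.npz")["img"].astype(int);b=c["img"].astype(int)
for n,(x0,x1,y0,y1) in dict(sc=(260,312,330,412),tin=(258,290,252,280),ra=(343,362,234,262),rb=(428,452,420,454),tape=(355,388,420,450),glass=(303,330,130,172)).items():
    print(n,abs(a-b)[y0:y1,x0:x1].mean().round(1))
print(r.close_job()); s=r.get_state();print(s["time_s"],s["eef_rot"],s["gripper_width"],s["contact_force"])
E
```

```text
cover 1.650749457267917
sc 26.8
tin 30.2
ra 78.4
rb 22.5
tape 28.5
glass 82.0
the job is handed in; nothing more can be done
None
the job is handed in; nothing more can be done
```

```bash
python3 - <<'E'
from h import *
a=load("side0.npz")["img"];b=load("side9.npz")["img"];print(a.mean(),b.mean())
for n,(lo,hi) in dict(green=((40,60,20),(80,255,255)),orange=((3,150,100),(15,255,255))).items():
    for i in(a,b):
        m=cv2.inRange(cv2.cvtColor(i,cv2.COLOR_BGR2HSV),lo,hi)[225:470,230:460];y,x=np.nonzero(m);print(n,len(x),x.mean()+230,y.mean()+225)
cv2.imwrite("pics/s9full.png",b)
E
```

```text
101.43871202256945 112.54514539930555
green 214 352.3271028037383 246.99065420560748
green 0 nan nan
orange 308 440.8896103896104 433.6948051948052
orange 359 440.46796657381617 434.99164345403904<stdin>:5: RuntimeWarning: Mean of empty slice.
  ret = ret.dtype.type(ret / rcount)
```

View pics/s9full.png

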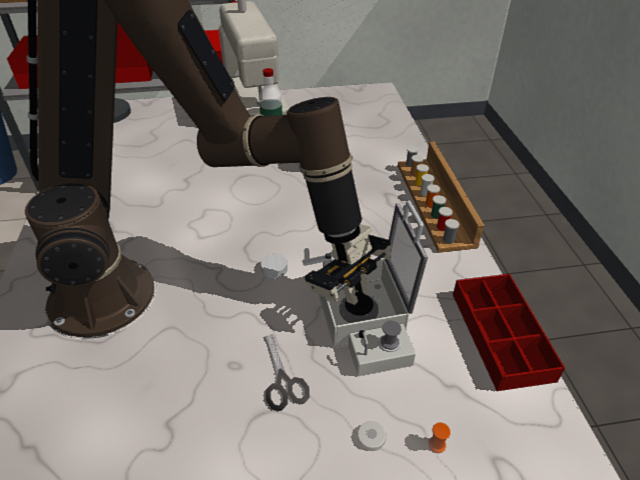

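The job is handed in at about 20 s of the 72 s. The latch is clear, the cover stands upright, and the gripper is still holding the tension selector at the third stop.

**What I did**
- **Latch:** I gripped the peg and swung the lever to about 1.6 rad. The later picture shows it pointing to the front.
- **Cover:** I lifted it by the pull bar and let go. Depth readings give 1.65 rad, the same before and after the selector work.
- **Selector:** I gripped the bar from home at 58 N and turned it clockwise past the 24° and 48° stops to the third. It ended at 72.5° by the tool angle, with a width of 13.6 mm and forces of about 3 N or less.

**What did not go cleanly**
- **Failed first try:** the tool leaned until the wrist nearly locked up, at about 33° of turn. The wrist sensor showed up to about 52 N sideways. The moments place that load at the fingertips on the selector, not on the gripper's body. I let go, the selector sprang home, and I started again from home with less lean.
- **Clicks:** I tracked the stops by angle and did not see separate clicks in the forces.
- **Pointer mark:** it was only partly visible and gave about 74°. That is rough, but it agrees with the third stop and not the fourth, which is at 96°.
- **Gap to the cover:** by my calculation the gripper's body was only about 2 mm from the upright cover at the end. I did not measure that gap directly.

**Other things on the table:** my before-and-after image comparison came out large and told me nothing, mostly because the light and shadows changed. In the last picture the scissors, tin, tape case and orange reel look unmoved. The green reel and the glass were hidden behind the arm, so I could not check them at the end. The reel was in place in the picture taken before the selector work. I did not check the glass after the start.

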